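# Wedge the hopper flap shut and pour in the lock barrels

### The job

The sprung flap at the foot of the steel hopper hangs ajar: push the wooden wedge, thin end first, under the flap until it jams the flap fully shut, firmly but without ramming it, and let go. Then take the cup by its handle, pour all six lock barrels from it into the hopper, and stand the empty cup upright on the bench again. Leave the flap jammed shut and the other things on the bench where they are.

Things in the scene. Friction and masses are not known exactly. Their poses are not given: they have to be found in the camera images.
- hopper: Open-topped grey steel hopper fixed to the bench, 170 mm deep (x), 180 mm wide (y), walls 4 mm. Origin: centre of its underside; mounted up to 3 mm higher or lower than the bench. z up; its front faces -x, towards the robot, and is open below the flap's hinge. Inside, a steel slope falls from the back wall to the bench 25 mm behind the middle; ahead of it the bench is the floor.
- hopper_mouth (a point): Centre of the hopper's open mouth, level with its rim, 150 mm above the hopper's origin. Axes as the hopper.
- shut_edge (a point): Fixed point on the hopper: where the middle of the flap's lower edge lies when the flap is fully shut, 26 mm behind the hopper's front face and 10 to 16 mm above the bench. Axes as the hopper. From here the wedge's tip goes 30 to 60 mm farther in before it jams.
- flap (a joint): Steel flap in the hopper's front, 166 mm wide, 85 mm long, on a level hinge in the front face 94 mm above the hopper's origin. Rad: 0 = fully shut, leaning into the hopper against its stop; grows as the lower edge swings out to the front. A light spring keeps it ajar at 0.3, hanging plumb, edge 4 mm lower. The wedge first pushes it in to its stop, then slides on under it and jams.
- wedge_grip (a point): Wooden wedge, 165 mm long, 32 mm wide, lying flat on the bench. The point is the centre of its raised grip block (55 mm long, 32 mm wide, 40 mm tall) at the thick end, 20 mm above its sole. x points to the thin end, whose tip is 137 mm from the point; z up. The ramp is 110 mm long and rises from 4 mm at the tip to 26 mm at the block. Mass 0.1 to 0.2 kg.
- cup_mid (a point): Black plastic scoop cup, 90 mm tall, 62 mm across at the foot and 84 mm at the rim, holding six barrels. The point is on its axis, half-way up (45 mm). z up out of its mouth; its handle is on the -x side, turned to the robot. 0.1 kg, barrels 25 g each; grip it firmly, or it turns in the fingers.
- cup_handle (a point): Grip point of the cup's handle: a straight bar of section 18 mm (along the cup's y) by 26 mm that rises from the cup's wall outwards at 45 degrees (towards the cup's -x and up). The point is on the bar's centre line, 25 mm short of its upper end; it lies 73 mm from the cup's axis and 89 mm above its foot. Same axes as cup_mid.
- padlock: Brass padlock standing on the bench, 28 x 55 x 84 mm. Leave alone.
- oil: White plastic bottle with red cap, 54 mm across, 100 mm tall. Leave alone.
- brush: Hand brush lying on the bench. Leave alone.
- screwdriver: Screwdriver lying on the bench. Leave alone.
- barrel1_mid (a point): Brass lock barrel (centre), a plain cylinder 22 mm across, 24 mm long; starts in the cup.
- barrel2_mid (a point): Like barrel1.
- barrel3_mid (a point): Like barrel1.
- barrel4_mid (a point): Like barrel1.
- barrel5_mid (a point): Like barrel1.
- barrel6_mid (a point): Like barrel1.
Mind the look-alikes: they are no part of the job. Of the things shaped like the part that bears cup_mid, the black one is meant. Of the things that look like the part that bears wedge_grip, take the one that is farthest to the robot's left at the start.

How it is judged:
By the outcome, as a careful person would: the job done as asked, in the order asked, and still so for the second after the job is handed in, with the robot touching nothing.
It also fails if it takes over 72 s, if anything falls off the work surface, if the arm or the gripper's body presses on something with over 40 N, if the wrist force passes 120 N, or if a joint passes its speed limit or range.

### The arm

A 6-joint arm with a two-finger parallel gripper is mounted at the origin on the work surface. World frame = base frame: x ahead of the robot, y to its left, z up, the work surface at z = 0. Lengths are in m, angles in rad, forces in N, time in s.
With the tool pointing down it reaches from about 0.375 to 0.975 m from the base axis. Payload 3.8 kg.
Tool frame: the origin (TCP) lies at the very end of the fingers, on their centre line; the grasp point (between the pads) lies behind it (ctrl.grip_point_offset is the z of the grasp point in the tool frame, in m); z points along the fingers, y is the line along which they close (so a half turn about z gives the same grasp; the last joint's range is limited). The gripper opens to 88 mm and grips with 3 to 60 N. Pads are 18 mm wide; open, the fingers measure 123 mm over their backs; the gripper's body (75 mm by 187 mm) begins 45 mm behind the grasp point.
Start: joints at [-1.252, 0.264, 1.604, -0, 1.274, -0.037], TCP at [0.235, -0.633, 0.239] pointing down, gripper open.
Joint ranges: [-2.63, 2.63], [-0.94, 2.18], [0.31, 2.57], [-1.31, 4.45], [0, 2.66], [-2.55, 2.55]. Speed limits (rad/s): [2.57, 2.57, 3.14, 3.14, 3.14, 3.14].

### API

Orientations are given as a unit quaternion [w, x, y, z].
In Python, from bench import ctrl gives the robot as it stands. The module is installed in compiled form; this text tells all that it offers.
- The arm moves only by the tool carry_out, never from a script. Its argument "series" is text: rows parted by semicolons, each of 7 numbers parted by spaces: the turn, a rotation vector about the tool's x, y, z in degrees, then the shift along the tool's x, y, z in cm, then the finger opening in cm, from 0 to 8.81. A call has exactly 5 rows; each row shifts and turns the commanded pose from where the row before left it, along the tool's axes as they then stand; what a row does not reach is not made up. A row lasts 1/10 s, in which the tool goes at most 50 mm and 8.59 degrees, less where a joint would pass 70% of its speed; a pose out of reach is approached as far as the arm can. A call with a gripper value outside its range is refused whole. The fingers move at their own pace and stop on an object; "force" is the grip in N (left out, the last holds). Time passes only in rows, so rows that do not move let the fingers close, or fill a call up. It gives the time, the measured TCP pose, the force, the opening and the grip force at its end, in the units of the state.
- ctrl.read_state(): the state, without advancing time (a new reading comes with each control period).
- ctrl.snapshot(name): name is "side" or "top" or "wrist"; returns a dict with "color" (420x560x3 uint8, red, green, blue), "camera_matrix" (3x3 intrinsics, pixels), "position" and "rotation" of the camera in the world. Camera axes: x right, y down, z forward; pixel columns grow to the right and rows downward; lengths in m; the calibration is good to about 2 mm. A picture is of the moment at which its call begins. There is no depth.
- ctrl.job_done(): hands the job in; it is judged then, once.
Trained networks look in the newest picture that a camera, given by its name, has taken for a name from the list of things; names that differ only in an ending like _2 or _b are one class to them, and where a whole thing is asked for, a point or a joint stands for the part that bears it (a point fixed in the world has none). Each returns a list of dicts, best first, with "conf" (0 to 1); they miss things now and then, are a little off and sometimes report something else, mostly with a low value. They report only what shows in the picture. A call takes as long as a camera call. They do not tell look-alikes from the thing itself.
- ctrl.search_frame(camera, target): "centre" ([row, column] in pixels, amid what is visible of it).
- ctrl.cut_out(camera, target): "region" (420x560 bool, what is visible of it) and "centre" ([row, column] in pixels, amid what is visible of it).
- ctrl.mark_of(camera, target): "centre" ([row, column] in pixels: a listed point, or the origin of a listed thing).
The state is a dict: "time_s": time; "joints": joint angles; "qd": joint speeds; "joint_efforts": joint torques, N m; "position": TCP position; "tcp_rot": TCP orientation; "wrist_force": force on the tool from outside, world axes, zero at the start; "ft_torque": the same for the moment, N m; "gripper_width": finger opening in m; "finger_force": force on a finger pad.
Only numpy, scipy, OpenCV 4.12 (cv2) and the standard library are available. Lean on these libraries where they do the work, as an engineer would, in place of code of your own. Each camera call takes 0.05 s, during which the arm holds its last target. There are 200 camera calls.

## Working session

There is one attempt and no reset: what is moved stays moved. The work goes in short steps, Python scripts to look and compute and a tool call to move; the robot and the scene stay as the last step left them, time stands still between calls to the robot, and variables do not carry over. Pictures are saved under pics/ and viewed, at most 10 in all, crops included, and the job is handed in when it is done.

Besides the shell and the picture viewer there is one more tool, called after ">>>" by a JSON object that holds its "api" and its "payload", one argument or row to a line. carry_out: Moves the arm, as the interface text tells. Its arguments: {"type":"object","properties":{"series":{"type":"string"},"force":{"type":"number"}},"required":["series"]}

```bash
mkdir -p pics; cat > h.py <<'E'
import numpy as np, cv2
from bench import ctrl
def save(s,n): cv2.imwrite('pics/'+n+'.png', cv2.cvtColor(s['color'],cv2.COLOR_RGB2BGR))
def ray(s,rc):
    d=np.linalg.inv(s['camera_matrix'])@np.array([rc[1],rc[0],1.]); d=np.array(s['rotation'])@d
    return np.array(s['position']),d/np.linalg.norm(d)
def atz(s,rc,z):
    p,d=ray(s,rc); return p+d*(z-p[2])/d[2]
def tri(rays):
    A=sum(np.eye(3)-np.outer(d,d) for p,d in rays); b=sum((np.eye(3)-np.outer(d,d))@p for p,d in rays)
    return np.linalg.solve(A,b)
def proj(s,X):
    c=np.array(s['rotation']).T@(np.array(X)-s['position']); u=s['camera_matrix']@c; return (u[1]/u[2],u[0]/u[2])
E
python3 - <<'E'
from h import *
np.set_printoptions(precision=3,suppress=True)
Z=dict(hopper=0,hopper_mouth=.15,shut_edge=.013,wedge_grip=.02,cup_mid=.045,cup_handle=.089,padlock=.042,oil=.05)
for cam in('side','top'):
    s=ctrl.snapshot(cam); save(s,cam); print(cam,s['position'])
    for n,z in Z.items():
        for m in ctrl.mark_of(cam,n):
            if m['conf']>.2: print(n,round(m['conf'],2),np.round(m['centre'],1),atz(s,m['centre'],z))
st=ctrl.read_state(); print(st,ctrl.grip_point_offset)
a=cv2.imread('pics/side.png');b=cv2.imread('pics/top.png');
E
```

```text
side [0.115 0.811 0.86 ]Traceback (most recent call last):
  File "<stdin>", line 8, in <module>
  File "h.py", line 8, in atz
    p,d=ray(s,rc); return p+d*(z-p[2])/d[2]
        ~~~^^^^^^
  File "h.py", line 5, in ray
    d=np.linalg.inv(s['camera_matrix'])@np.array([rc[1],rc[0],1.]); d=np.array(s['rotation'])@d
                                                                      ~~~~~~~~~~~~~~~~~~~~~~~^~
ValueError: matmul: Input operand 1 has a mismatch in its core dimension 0, with gufunc signature (n?,k),(k,m?)->(n?,m?) (size 3 is different from 4)
```

View pics/side.png

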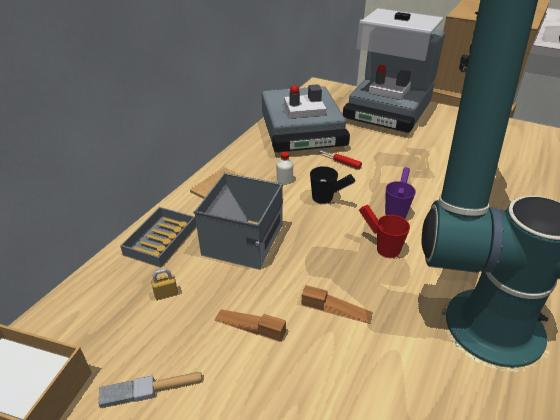

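The side view shows the hopper near (row 220, col 240), the black cup at (185, 323) and two wedges at (323, 255) and (303, 335). The camera rotation comes as a quaternion, so I'll convert it.

```bash
sed -i 's/^def save/from scipy.spatial.transform import Rotation as R\ndef RM(q): q=np.array(q); return q if q.ndim==2 else R.from_quat(q[[1,2,3,0]]).as_matrix()\ndef save/; s/np.array(s\[.rotation.\])/RM(s["rotation"])/' h.py
python3 - <<'E'
from h import *
np.set_printoptions(precision=3,suppress=True)
Z=dict(hopper=0,hopper_mouth=.15,shut_edge=.013,wedge_grip=.02,cup_mid=.045,cup_handle=.089,padlock=.042,oil=.05)
for cam in('side','top'):
    s=ctrl.snapshot(cam); save(s,cam); print(cam,s['position'])
    for n,z in Z.items():
        for m in ctrl.mark_of(cam,n):
            if m['conf']>.2: print(n,round(m['conf'],2),np.round(m['centre'],1),atz(s,m['centre'],z))
st=ctrl.read_state(); print(st,ctrl.grip_point_offset)
E
```

```text
side [0.115 0.811 0.86 ]
hopper 0.64 [237.8 242.8] [0.668 0.014 0.   ]
hopper_mouth 0.75 [196.7 243.2] [0.655 0.018 0.15 ]
shut_edge 0.65 [242.  268.5] [0.589 0.008 0.013]
wedge_grip 0.9 [327.9 272.1] [0.439 0.257 0.02 ]
wedge_grip 0.89 [299.4 313.4] [0.393 0.139 0.02 ]
wedge_grip 0.75 [240.2 246. ] [0.642 0.037 0.02 ]
cup_mid 0.84 [201.3 400.9] [ 0.318 -0.296  0.045]
cup_mid 0.68 [187.  321.7] [ 0.551 -0.253  0.045]
cup_mid 0.67 [236.6 391.5] [ 0.294 -0.134  0.045]
cup_handle 0.92 [214.  367.7] [ 0.369 -0.14   0.089]
cup_handle 0.85 [182.3 347.5] [ 0.471 -0.252  0.089]
cup_handle 0.67 [178.2 405.5] [ 0.329 -0.351  0.089]
padlock 0.3 [197.4 243.5] [ 0.734 -0.1    0.042]
oil 0.93 [182.  284.4] [ 0.66  -0.217  0.05 ]
oil 0.53 [327.5 272.9] [0.426 0.275 0.05 ]
top [0.335 0.001 1.463]
hopper_mouth 0.59 [157.8 271. ] [0.658 0.024 0.15 ]
shut_edge 0.89 [188.8 273.6] [0.597 0.016 0.013]
wedge_grip 0.82 [254.3 232.1] [0.396 0.133 0.02 ]
cup_mid 0.6 [204.3 365.8] [ 0.551 -0.256  0.045]
cup_handle 0.95 [268.2 322.5] [ 0.361 -0.127  0.089]
cup_handle 0.78 [279.5 404.7] [ 0.336 -0.356  0.089]
cup_handle 0.57 [228.5 367.8] [ 0.476 -0.253  0.089]
padlock 0.71 [149.3 193.2] [0.705 0.259 0.042]
oil 0.85 [161.8 369.9] [ 0.678 -0.267  0.05 ]
oil 0.3 [161.1 272.5] [0.673 0.021 0.05 ]
{'time_s': 1.0, 'joints': array([-1.252,  0.264,  1.604, -0.   ,  1.274, -0.037]), 'qd': array([ 0.001,  0.   , -0.001,  0.001,  0.001, -0.001]), 'joint_efforts': array([  0.004, -50.205, -35.727,   0.073,   0.018,   0.   ]), 'position': array([ 0.235, -0.633,  0.239]), 'tcp_rot': array([ 0.   ,  0.984,  0.177, -0.   ]), 'wrist_force': array([0.277, 0.564, 0.102]), 'ft_torque': array([-0.003,  0.012,  0.023]), 'finger_force': 0.0, 'gripper_width': 0.08818605207975898} -0.0187
```

View pics/top.png

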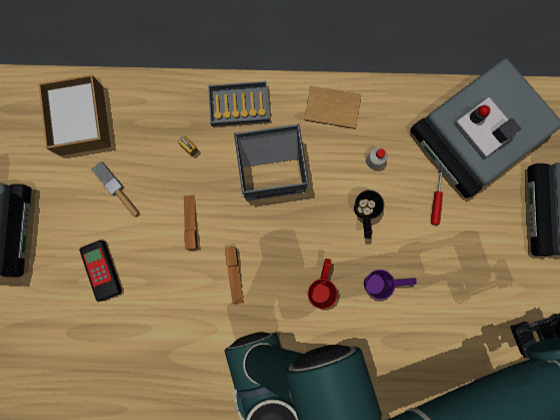

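The top view shows, in pixels (row, col): the leftmost wedge at about (222, 190) with its block at (240, 192) and its thin end up (+x). The hopper is at (160, 271) and the black cup at (205, 367) with its handle towards the robot.

```bash
cat >> h.py <<'E'
def pose():
    st=ctrl.read_state(); return np.array(st['position']),RM(st['tcp_rot']),st
def plan(way,start=None):
    "way: list of (pos, Rot, rows); prints per-row turn deg / shift cm, turn first then shift"
    p,M,_=pose() if start is None else (*start,0)
    for (q,N,n) in way:
        rv=R.from_matrix(M.T@N).as_rotvec()/n; d=(np.array(q)-p)/n
        out=[]
        for k in range(n):
            M=M@R.from_rotvec(rv).as_matrix(); out.append(np.r_[np.degrees(rv),M.T@d*100])
        p=np.array(q); M=N
        for o in out: print(' '.join('%.2f'%v for v in o))
        print('--')
def frame(heading,pitch=90,roll=0):
    "tool z pitched down by pitch deg from heading; y to the right (closing dir horizontal), roll about tool z"
    return R.from_euler('ZYZ',[heading,90+pitch,roll],degrees=True).as_matrix()@np.eye(3)
E
python3 - <<'E'
from h import *
np.set_printoptions(precision=3,suppress=True)
F=frame(0); print(F)
for c in('top','side'):
    s=ctrl.snapshot(c)
    for n,z in(('wedge_grip',.02),('hopper',.15),('cup_mid',.05)):
        for m in ctrl.cut_out(c,n):
            if m['conf']<.2: continue
            k=max(cv2.findContours(m['region'].astype('uint8'),0,1)[0],key=len)[:,0,::-1].astype(float)
            w=np.array([atz(s,x,z)[:2] for x in k]).astype('float32')
            r=cv2.minAreaRect(w); print(c,n,round(m['conf'],2),np.round(m['centre']),r)
E
```

```text
[[-1.  0.  0.]
 [ 0.  1.  0.]
 [-0.  0. -1.]]
top wedge_grip 0.95 [274. 233.] ((0.3381311595439911, 0.12586842477321625), (0.16412891447544098, 0.03474123775959015), 9.696964263916016)
top wedge_grip 0.89 [221. 190.] ((0.49065685272216797, 0.2616666555404663), (0.16051886975765228, 0.03511444851756096), 7.1129984855651855)
top hopper 0.82 [151. 272.] ((0.6479130983352661, 0.022600360214710236), (0.19415533542633057, 0.1841619610786438), 9.493188858032227)
top cup_mid 0.93 [292. 323.] ((0.3130442500114441, -0.14390969276428223), (0.08367454260587692, 0.13350848853588104), 59.824974060058594)
side wedge_grip 0.84 [306. 334.] ((0.34077173471450806, 0.12895987927913666), (0.17270886898040771, 0.059779491275548935), 3.8458809852600098)
side wedge_grip 0.65 [324. 258.] ((0.48827341198921204, 0.26205551624298096), (0.16117094457149506, 0.0564979612827301), 7.9461164474487305)
side hopper 0.68 [216. 241.] ((0.6232737898826599, 0.0857265368103981), (0.2234819084405899, 0.3189423978328705), 11.01700496673584)
side cup_mid 0.97 [197. 400.] ((0.3348909616470337, -0.3415246605873108), (0.08494411408901215, 0.25474825501441956), 15.877467155456543)
side cup_mid 0.77 [182. 323.] ((0.5496960878372192, -0.2627876102924347), (0.17798201739788055, 0.1364208608865738), 85.53272247314453)
side cup_mid 0.61 [230. 388.] ((0.3092198967933655, -0.1574842780828476), (0.11797892302274704, 0.21779358386993408), 36.3552360534668)
side cup_mid 0.51 [232. 275.] ((0.5824812650680542, 0.0005071461200714111), (0.03488759323954582, 0.23898527026176453), 10.382843017578125)
```

```bash
sed -i "s/90+pitch,roll\]/90+pitch,180+roll]/" h.py
python3 - <<'E'
from h import *
print(frame(0).round(2))
plan([((.44,-.2,.24),frame(7),10),((.40,.257,.22),frame(7),10)])
E
```

```text
[[ 1.  0.  0.]
 [ 0. -1.  0.]
 [ 0.  0. -1.]]
-0.00 -0.00 1.34 3.35 -3.42 -0.01
-0.00 -0.00 1.34 3.27 -3.50 -0.01
-0.00 -0.00 1.34 3.19 -3.57 -0.01
-0.00 -0.00 1.34 3.10 -3.65 -0.01
-0.00 -0.00 1.34 3.01 -3.72 -0.01
-0.00 -0.00 1.34 2.93 -3.79 -0.01
-0.00 -0.00 1.34 2.84 -3.86 -0.01
-0.00 -0.00 1.34 2.75 -3.92 -0.01
-0.00 -0.00 1.34 2.65 -3.98 -0.01
-0.00 -0.00 1.34 2.56 -4.05 -0.01
--
0.00 0.00 0.00 0.16 -4.58 0.20
0.00 0.00 0.00 0.16 -4.58 0.20
0.00 0.00 0.00 0.16 -4.58 0.20
0.00 0.00 0.00 0.16 -4.58 0.20
0.00 0.00 0.00 0.16 -4.58 0.20
0.00 0.00 0.00 0.16 -4.58 0.20
0.00 0.00 0.00 0.16 -4.58 0.20
0.00 0.00 0.00 0.16 -4.58 0.20
0.00 0.00 0.00 0.16 -4.58 0.20
0.00 0.00 0.00 0.16 -4.58 0.20
--
```

>>> {"api": "carry_out", "payload": {
  "series": "0 0 1.3 3.4 -3.4 0 8.8;0 0 1.3 3.3 -3.5 0 8.8;0 0 1.3 3.2 -3.6 0 8.8;0 0 1.3 3.1 -3.6 0 8.8;0 0 1.3 3 -3.7 0 8.8"
}}

```text
time_s: 1.9
position: [0.3336, -0.4125, 0.2388]
tcp_rot: [0.0, 0.993, 0.12, 0.0]
wrist_force: [0.6, -0.4, 0.6]
gripper_width: 0.0879
finger_force: 0.0
```

>>> {"api": "carry_out", "payload": {
  "series": "0 0 1.3 2.9 -3.8 0 8.8;0 0 1.3 2.8 -3.9 0 8.8;0 0 1.3 2.7 -3.9 0 8.8;0 0 1.3 2.7 -4 0 8.8;0 0 1.3 2.6 -4 0 8.8"
}}

```text
time_s: 2.4
position: [0.4296, -0.1933, 0.2392]
tcp_rot: [0.0, 0.998, 0.064, 0.001]
wrist_force: [0.6, -0.3, -0.6]
gripper_width: 0.088
finger_force: 0.0
```

>>> {"api": "carry_out", "payload": {
  "series": "0 0 0 0.2 -4.6 0.2 8.8;0 0 0 0.2 -4.6 0.2 8.8;0 0 0 0.2 -4.6 0.2 8.8;0 0 0 0.2 -4.6 0.2 8.8;0 0 0 0.2 -4.6 0.2 8.8"
}}

```text
time_s: 2.9
position: [0.4091, 0.036, 0.2291]
tcp_rot: [0.0, 0.998, 0.064, 0.001]
wrist_force: [0.7, -0.4, 0.2]
gripper_width: 0.088
finger_force: 0.0
```

>>> {"api": "carry_out", "payload": {
  "series": "0 0 0 0.2 -4.6 0.2 8.8;0 0 0 0.2 -4.6 0.2 8.8;0 0 0 0.2 -4.6 0.2 8.8;0 0 0 0.2 -4.6 0.2 8.8;0 0 0 0 0 0 8.8"
}}

```text
time_s: 3.4
position: [0.3928, 0.2224, 0.2209]
tcp_rot: [-0.001, 0.998, 0.068, 0.0]
wrist_force: [-0.7, 0.2, -0.3]
gripper_width: 0.0878
finger_force: 0.0
```

```bash
python3 - <<'E'
from h import *
np.set_printoptions(precision=3,suppress=True)
p,M,st=pose(); print(p,M[:,0],st['time_s'],st['joints'])
for c in('wrist','top'):
    s=ctrl.snapshot(c); save(s,c+'1'); print(s['position'])
    for n,z in(('wedge_grip',.02),('shut_edge',.013),('hopper_mouth',.15)):
        for m in ctrl.mark_of(c,n):
            if m['conf']>.2: print(c,n,round(m['conf'],2),np.round(m['centre']),atz(s,m['centre'],z))
    for m in ctrl.cut_out(c,'wedge_grip'):
        if m['conf']<.2: continue
        k=max(cv2.findContours(m['region'].astype('uint8'),0,1)[0],key=len)[:,0,::-1].astype(float)
        w=np.array([atz(s,x,.02)[:2] for x in k]).astype('float32')
        print(c,round(m['conf'],2),np.round(m['centre']),cv2.minAreaRect(w))
E
```

```text
[0.393 0.222 0.221] [0.991 0.135 0.   ] 3.4 [ 0.458 -0.158  2.081  0.002  1.218  1.893]
[0.462 0.231 0.366]
wrist wedge_grip 0.88 [143. 245.] [0.432 0.257 0.02 ]
wrist hopper_mouth 0.58 [139. 245.] [0.446 0.248 0.15 ]
wrist 0.86 [233. 354.] ((0.341021329164505, 0.12581905722618103), (0.15868258476257324, 0.0407976359128952), 7.931394100189209)
wrist 0.73 [ 86. 246.] ((0.4821805953979492, 0.26142850518226624), (0.15525677800178528, 0.0359543077647686), 5.513050556182861)
[0.335 0.001 1.463]
top wedge_grip 0.87 [260. 231.] [0.378 0.135 0.02 ]
top shut_edge 0.67 [186. 273.] [0.604 0.017 0.013]
top hopper_mouth 0.59 [159. 268.] [0.654 0.031 0.15 ]
top 0.64 [276. 236.] ((0.3384716808795929, 0.1248415857553482), (0.16538651287555695, 0.03651795908808708), 9.946521759033203)
top 0.55 [207. 190.] ((0.5230813026428223, 0.2654668688774109), (0.10100948065519333, 0.037625472992658615), 5.114645957946777)
```

View pics/wrist1.png

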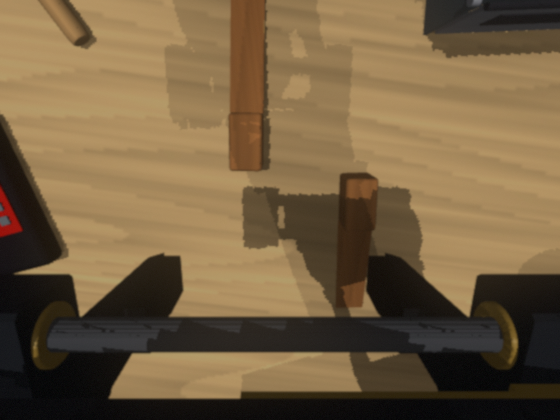

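The wrist view shows the wanted wedge's grip block at rows 113–170, cols 230–267, with the other wedge at right (240, 355). The block is at about (0.433, 0.257), heading about 6°.

```bash
python3 - <<'E'
from h import *
plan([((.428,.2565,.05),frame(6),5),((.428,.2565,.006),frame(6),2)])
E
```

```text
-0.00 -0.00 0.25 0.77 -0.71 3.42
-0.00 -0.00 0.25 0.77 -0.71 3.42
-0.00 -0.00 0.25 0.76 -0.71 3.42
-0.00 -0.00 0.25 0.76 -0.72 3.42
-0.00 -0.00 0.25 0.76 -0.72 3.42
--
0.00 0.00 0.00 -0.00 -0.00 2.20
0.00 0.00 0.00 -0.00 -0.00 2.20
--
```

>>> {"api": "carry_out", "payload": {
  "series": "0 0 0.3 0.8 -0.7 3.4 8.8;0 0 0.3 0.8 -0.7 3.4 8.8;0 0 0.3 0.8 -0.7 3.4 8.8;0 0 0.3 0.7 -0.7 3.4 8.8;0 0 0 0.7 -0.7 3.4 8.8"
}}

```text
time_s: 4.4
position: [0.4281, 0.2568, 0.0497]
tcp_rot: [-0.0, 0.999, 0.053, 0.0]
wrist_force: [0.2, 0.7, -0.3]
gripper_width: 0.0878
finger_force: 0.0
```

>>> {"api": "carry_out", "payload": {
  "series": "0 0 0 0 0 2.2 8.8;0 0 0 0 0 2 8.8;0 0 0 0 0 0 8.8;0 0 0 0 0 0 8.8;0 0 0 0 0 0 8.8"
}}

```text
time_s: 4.9
position: [0.4286, 0.2574, 0.0101]
tcp_rot: [-0.0, 0.999, 0.054, 0.001]
wrist_force: [0.5, -0.6, -0.2]
gripper_width: 0.088
finger_force: 0.0
```

```bash
python3 - <<'E'
from h import *
np.set_printoptions(precision=4,suppress=True)
p,M,st=pose(); print(p,M[:,0],M[:,2],st['time_s'],st['joints'],st['wrist_force'])
s=ctrl.snapshot('wrist'); save(s,'w2')
for m in ctrl.mark_of('wrist','wedge_grip'):
  if m['conf']>.2: print(m['conf'],m['centre'],atz(s,m['centre'],.02))
for m in ctrl.mark_of('side','wedge_grip'):
  if m['conf']>.2: print(m['conf'],m['centre'])
E
```

```text
[0.4286 0.2574 0.0101] [0.9942 0.1073 0.0022] [ 0.0021  0.0011 -1.    ] 4.9 [ 0.491   0.1989  2.1624 -0.      0.7779  1.9543] [ 0.4631 -0.5513 -0.2306]
0.83 [268.0, 273.5] [0.4349 0.2577 0.02  ]
0.58 [300.3, 312.9]
```

View pics/w2.png

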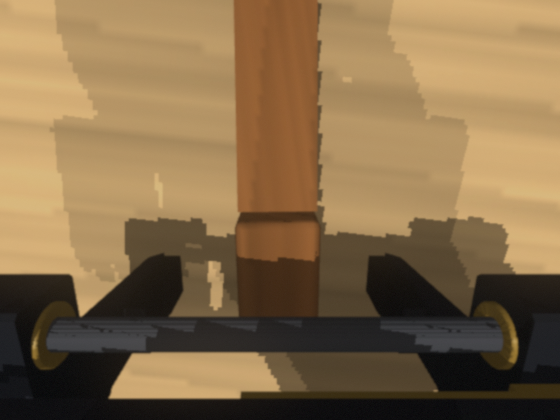

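The block sits centred between the open fingers (cols 237–319, rows 215–315) and the wedge is aligned with the tool. Closing.

>>> {"api": "carry_out", "payload": {
  "series": "0 0 0 0 0 0 2.5;0 0 0 0 0 0 2.5;0 0 0 0 0 0 2.5;0 0 0 0 0 0 2.5;0 0 0 0 0 0 2.5",
  "force": 50
}}

```text
time_s: 5.55
position: [0.4273, 0.257, 0.0087]
tcp_rot: [0.0, 0.999, 0.054, -0.0]
wrist_force: [0.6, 0.2, 0.7]
gripper_width: 0.0501
finger_force: 0.0
```

>>> {"api": "carry_out", "payload": {
  "series": "0 0 0 0 0 0 2.5;0 0 0 0 0 0 2.5;0 0 0 0 0 -1 2.5;0 0 0 0 0 -2 2.5;0 0 0 0 0 -2 2.5"
}}

```text
time_s: 6.05
position: [0.4267, 0.2567, 0.0591]
tcp_rot: [0.0, 0.999, 0.054, -0.001]
wrist_force: [0.1, 0.6, -1.1]
gripper_width: 0.0312
finger_force: 50.0
```

```bash
python3 - <<'E'
from h import *
np.set_printoptions(precision=4,suppress=True)
s=ctrl.snapshot('top')
g=cv2.cvtColor(s['color'],cv2.COLOR_RGB2GRAY)
im=cv2.cvtColor(s['color'],cv2.COLOR_RGB2BGR)[105:225,215:330]
cv2.imwrite('pics/hop.png',cv2.resize(im,None,fx=5,fy=5,interpolation=cv2.INTER_CUBIC))
for m in ctrl.cut_out('top','hopper')[:1]+ctrl.cut_out('top','hopper')[:0]:
    print(m['conf']); ys,xs=np.nonzero(m['region']); print(ys.min(),ys.max(),xs.min(),xs.max())
    k=max(cv2.findContours(m['region'].astype('uint8'),0,2)[0],key=len)
    print(cv2.approxPolyDP(k,3,True)[:,0].tolist())
plan([((.40,.10,.05),frame(6),5)])
E
```

```text
0.55
124 199 235 308
[[298, 124], [235, 133], [240, 186], [247, 199], [302, 192], [308, 185]]
-0.02 -0.04 0.04 -0.91 3.08 0.20
-0.02 -0.04 0.04 -0.91 3.08 0.20
-0.02 -0.04 0.04 -0.91 3.08 0.20
-0.02 -0.04 0.04 -0.90 3.08 0.21
-0.02 -0.04 0.04 -0.90 3.08 0.21
--
```

View pics/hop.png

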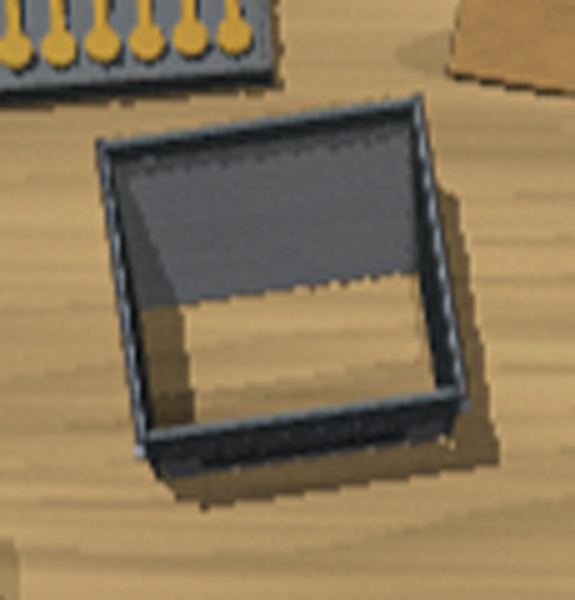

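The enlarged crop shows the hopper rim corners at crop pixels (x, y) of about (102, 145), (418, 97), (462, 402) and (140, 450), so it is turned by about 8°.

```bash
python3 - <<'E'
from h import *
np.set_printoptions(precision=4,suppress=True)
s=ctrl.snapshot('top')
C=[atz(s,(105+(y+.5)/5-.5,215+(x+.5)/5-.5),.15) for x,y in((102,145),(418,97),(462,402),(140,450))]
C=np.array(C)[:,:2]; print(C, C.mean(0))
for i in range(4):
    d=C[(i+1)%4]-C[i]; print(np.linalg.norm(d),np.degrees(np.arctan2(*d[::-1])))
h=np.radians(8.3)
E
```

```text
[[ 0.7245  0.1255]
 [ 0.7563 -0.0492]
 [ 0.5847 -0.0765]
 [ 0.5537  0.0984]] [0.6548 0.0246]
0.17750817249569234 -79.68849505085976
0.17381399381493343 -170.95352482975068
0.17763954745926017 100.04258828253417
0.17298337252362941 8.997522795460695
```

```bash
python3 - <<'E'
from h import *
plan([((.395,.13,.075),frame(9.6),3),((.392,-.020,.06),frame(9.6),4),((.394,-.0195,.02),frame(9.6),1)])
E
```

```text
-0.01 -0.02 -1.14 -1.62 4.07 -0.53
-0.01 -0.02 -1.14 -1.70 4.03 -0.53
-0.01 -0.02 -1.14 -1.78 4.00 -0.53
--
0.00 0.00 0.00 -0.70 3.68 0.37
0.00 0.00 0.00 -0.70 3.68 0.37
0.00 0.00 0.00 -0.70 3.68 0.37
0.00 0.00 0.00 -0.70 3.68 0.37
--
0.00 0.00 0.00 0.21 -0.02 4.00
--
```

>>> {"api": "carry_out", "payload": {
  "series": "0 0 -1.1 -1.6 4.1 -0.5 2.5;0 0 -1.1 -1.7 4 -0.5 2.5;0 0 -1.2 -1.8 4 -0.5 2.5;0 0 0 -0.7 3.7 0.4 2.5;0 0 0 -0.7 3.7 0.4 2.5"
}}

```text
time_s: 6.75
position: [0.3891, 0.0538, 0.0647]
tcp_rot: [0.0, 0.996, 0.084, -0.001]
wrist_force: [0.4, 0.8, -2.1]
gripper_width: 0.0315
finger_force: 50.0
```

>>> {"api": "carry_out", "payload": {
  "series": "0 0 0 -0.7 3.7 0.4 2.5;0 0 0 -0.7 3.7 0.4 2.5;0 0 0 0.2 0 1 2.5;0 0 0 0 0 1 2.5;0 0 0 0 0 0 2.5"
}}

```text
time_s: 7.25
position: [0.3888, -0.0188, 0.0354]
tcp_rot: [-0.001, 0.996, 0.084, -0.002]
wrist_force: [0.1, 0.7, -1.5]
gripper_width: 0.0318
finger_force: 50.0
```

```bash
python3 - <<'E'
from h import *
np.set_printoptions(precision=4,suppress=True)
p,M,st=pose(); print(p,np.degrees(np.arctan2(M[1,0],M[0,0])),st['time_s'],st['joints'],st['wrist_force'])
for c in('wrist','side'):
    s=ctrl.snapshot(c); save(s,c+'3')
    for n,z in(('wedge_grip',p[2]+.01),('shut_edge',.013)):
        for m in ctrl.mark_of(c,n):
            if m['conf']>.2: print(c,n,round(m['conf'],2),np.round(m['centre']),atz(s,m['centre'],z))
    print(proj(s,(.597,.0148,.013)),proj(s,(.571,.0104,.09)))
s=ctrl.snapshot('side'); a=s['color'][180:300,190:350]; b=cv2.resize(a,None,fx=3.5,fy=3.5)
w=ctrl.snapshot('wrist')['color']; w=cv2.resize(w,None,fx=.75,fy=.75)
H=max(len(b),len(w))
cv2.imwrite('pics/c3.png',cv2.cvtColor(cv2.vconcat([cv2.resize(w,(560,300)),b[:, :560][:300]]),cv2.COLOR_RGB2BGR))
E
```

```text
[ 0.3888 -0.0188  0.0354] 9.60221922284149 7.25 [-0.1127 -0.044   2.3663  0.0005  0.8244  1.2902] [ 0.104   0.745  -1.4695]
wrist wedge_grip 0.94 [261. 272.] [ 0.3982 -0.0168  0.0454]
(np.float64(-293.60337054209236), np.float64(277.94753911041494)) (np.float64(-621.5657120726593), np.float64(281.2482828814686))
side wedge_grip 0.77 [300. 316.] [0.378  0.1578 0.0454]
side wedge_grip 0.76 [248. 339.] [ 0.3996 -0.0256  0.0454]
side shut_edge 0.94 [241. 266.] [0.5962 0.0091 0.013 ]
(np.float64(242.56422759592792), np.float64(264.6933711200045)) (np.float64(222.7623889370536), np.float64(273.47396177380375))
```

View pics/c3.png

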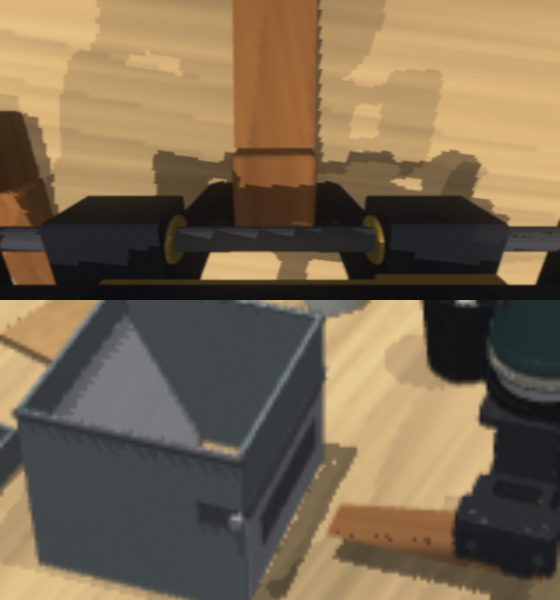

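The picture shows the wedge held straight in the fingers, with its tip about 40 mm short of the flap (lower half, tip at about (335, 520)). Nothing is touching. Lower to the bench and slide in.

>>> {"api": "carry_out", "payload": {
  "series": "0 0 0 0 0 1.4 2.5;0 0 0 0 0 1.2 2.5;0 0 0 0 0 0 2.5;0 0 0 0 0 0 2.5;0 0 0 1.5 0 0 2.5"
}}

```text
time_s: 8.15
position: [0.4048, -0.0171, 0.0117]
tcp_rot: [-0.0, 0.997, 0.083, -0.001]
wrist_force: [0.2, 0.0, -1.5]
gripper_width: 0.0312
finger_force: 50.0
```

>>> {"api": "carry_out", "payload": {
  "series": "0 0 0 1.5 0 0 2.5;0 0 0 1 0 0 2.5;0 0 0 1 0 0 2.5;0 0 0 1 0 0 2.5;0 0 0 0 0 0 2.5"
}}

```text
time_s: 8.65
position: [0.4519, -0.0096, 0.0118]
tcp_rot: [0.0, 0.996, 0.084, 0.0]
wrist_force: [-0.2, 0.1, -1.2]
gripper_width: 0.0318
finger_force: 50.0
```

>>> {"api": "carry_out", "payload": {
  "series": "0 0 0 0 0 0.3 2.5;0 0 0 0 0 0 2.5;0 0 0 1 0 0 2.5;0 0 0 1 0 0 2.5;0 0 0 0 0 0 2.5"
}}

```text
time_s: 9.15
position: [0.471, -0.0066, 0.0098]
tcp_rot: [0.0, 0.997, 0.084, 0.001]
wrist_force: [-0.7, -0.6, 8.2]
gripper_width: 0.0319
finger_force: 50.0
```

>>> {"api": "carry_out", "payload": {
  "series": "0 0 0 1 0 0 2.5;0 0 0 0.5 0 0 2.5;0 0 0 0.5 0 0 2.5;0 0 0 0 0 0 2.5;0 0 0 0 0 0 2.5"
}}

```text
time_s: 9.65
position: [0.4886, -0.0034, 0.0098]
tcp_rot: [0.0, 0.996, 0.084, -0.001]
wrist_force: [-6.6, 0.1, 14.6]
gripper_width: 0.0319
finger_force: 50.0
```

>>> {"api": "carry_out", "payload": {
  "series": "0 0 0 0 0 -0.1 2.5;0 0 0 0.2 0 0 2.5;0 0 0 0.2 0 0 2.5;0 0 0 0.1 0 0 2.5;0 0 0 0 0 0 2.5"
}}

```text
time_s: 10.15
position: [0.4933, -0.0025, 0.0098]
tcp_rot: [-0.0, 0.996, 0.084, -0.001]
wrist_force: [-4.1, -0.8, 8.4]
gripper_width: 0.0317
finger_force: 50.0
```

```bash
python3 - <<'E'
from h import *
np.set_printoptions(precision=4,suppress=True)
p,M,st=pose(); print(p,st['wrist_force'],st['ft_torque'])
s=ctrl.snapshot('side'); a=s['color'][190:280,230:350]
cv2.imwrite('pics/s4.png',cv2.cvtColor(cv2.resize(a,None,fx=6,fy=6,interpolation=cv2.INTER_CUBIC),cv2.COLOR_RGB2BGR))
E
```

```text
[ 0.4933 -0.0025  0.0098] [-4.1246 -0.8285  8.3834] [-0.1267  0.8063 -0.0164]
```

View pics/s4.png

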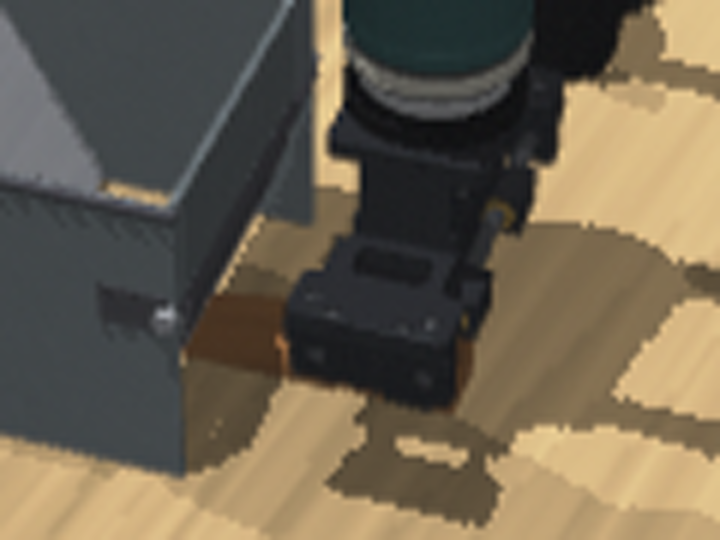

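The wedge is under the hopper front (about (240, 330)), with the block and gripper body clear of it. Pressing on in small steps.

>>> {"api": "carry_out", "payload": {
  "series": "0 0 0 0.2 0 -0.05 2.5;0 0 0 0.2 0 0 2.5;0 0 0 0.2 0 0 2.5;0 0 0 0 0 0 2.5;0 0 0 0 0 0 2.5"
}}

```text
time_s: 10.7
position: [0.4957, -0.0018, 0.0098]
tcp_rot: [-0.0, 0.996, 0.084, -0.005]
wrist_force: [-15.4, -3.2, 15.8]
gripper_width: 0.0317
finger_force: 50.0
```

>>> {"api": "carry_out", "payload": {
  "series": "0 0 0 0.2 0 0 2.5;0 0 0 0.2 0 0 2.5;0 0 0 0.1 0 0 2.5;0 0 0 0 0 0 2.5;0 0 0 0 0 0 2.5"
}}

```text
time_s: 11.2
position: [0.4964, -0.0016, 0.0096]
tcp_rot: [0.0, 0.996, 0.084, -0.01]
wrist_force: [-26.0, -7.2, 29.7]
gripper_width: 0.0315
finger_force: 50.0
```

>>> {"api": "carry_out", "payload": {
  "series": "0 0 0 0.2 0 0 2.5;0 0 0 0 0 0 2.5;0 0 0 0 0 0 2.5;0 0 0 -0.3 0 0 2.5;0 0 0 -0.4 0 0 2.5"
}}

```text
time_s: 11.7
position: [0.497, -0.0015, 0.0095]
tcp_rot: [-0.0, 0.997, 0.083, -0.003]
wrist_force: [-0.5, 1.0, -2.1]
gripper_width: 0.0317
finger_force: 50.0
```

>>> {"api": "carry_out", "payload": {
  "series": "0 0 0 0 0 -0.05 2.5;0 0 0 0 0 0 2.5;0 0 0 0 0 0 2.5;0 0 0 0 0 0 2.5;0 0 0 0 0 0 2.5"
}}

```text
time_s: 12.2
position: [0.497, -0.0015, 0.0096]
tcp_rot: [-0.0, 0.996, 0.084, -0.004]
wrist_force: [-8.1, -2.4, 5.9]
gripper_width: 0.0312
finger_force: 50.0
```

>>> {"api": "carry_out", "payload": {
  "series": "0 0 0 -0.2 0 0 2.5;0 0 0 0 0 0 6;0 0 0 0 0 0 6;0 0 0 0 0 0 6;0 0 0 0 0 0 6"
}}

```text
time_s: 12.7
position: [0.4994, -0.0016, 0.0111]
tcp_rot: [0.0, 0.997, 0.084, 0.001]
wrist_force: [-0.7, -0.3, -0.2]
gripper_width: 0.0594
finger_force: 0.0
```

>>> {"api": "carry_out", "payload": {
  "series": "0 0 0 0 0 0 6;0 0 0 -0.3 0 -3 6;0 0 0 -1 0 -4 6;0 0 0 -1 0 -4.5 6;0 0 0 -1 0 -4.5 6"
}}

```text
time_s: 13.2
position: [0.4653, -0.0071, 0.172]
tcp_rot: [-0.0, 0.996, 0.084, -0.0]
wrist_force: [0.7, 0.3, -0.1]
gripper_width: 0.06
finger_force: 0.0
```

```bash
python3 - <<'E'
from h import *
np.set_printoptions(precision=4,suppress=True)
p,M,st=pose(); print(p,st['time_s'],st['joints'])
s=ctrl.snapshot('wrist'); save(s,'w5')
for n,z in(('wedge_grip',.02),('shut_edge',.013)):
    for m in ctrl.mark_of('wrist',n):
        if m['conf']>.2: print(n,round(m['conf'],2),np.round(m['centre']),atz(s,m['centre'],z))
for c in('top','side'):
    s=ctrl.snapshot(c)
    for n,z in(('cup_mid',.045),('cup_handle',.089)):
        for m in ctrl.mark_of(c,n):
            if m['conf']>.2: print(c,n,round(m['conf'],2),np.round(m['centre']),atz(s,m['centre'],z))
# flap edge visible? side crop
s=ctrl.snapshot('side')['color']; w=ctrl.snapshot('wrist')['color']
a=cv2.resize(s[190:280,230:350],(560,420),interpolation=2)
cv2.imwrite('pics/c5.png',cv2.cvtColor(cv2.vconcat([cv2.resize(w,(400,300)),cv2.resize(a,(400,300))]),cv2.COLOR_RGB2BGR))
E
```

```text
[ 0.4653 -0.0071  0.172 ] 13.2 [-0.0688 -0.0846  2.1096 -0.      1.1172  1.3346]
wedge_grip 0.94 [154. 272.] [0.5031 0.0007 0.02  ]
wedge_grip 0.59 [252. 113.] [0.3868 0.1345 0.02  ]
top cup_mid 0.9 [284. 376.] [ 0.3199 -0.2851  0.045 ]
top cup_mid 0.68 [203. 369.] [ 0.5547 -0.2663  0.045 ]
top cup_mid 0.6 [294. 322.] [ 0.2881 -0.132   0.045 ]
top cup_handle 0.64 [283. 406.] [ 0.3266 -0.3585  0.089 ]
top cup_handle 0.61 [268. 324.] [ 0.3621 -0.1326  0.089 ]
side cup_mid 0.8 [239. 389.] [ 0.2974 -0.123   0.045 ]
side cup_mid 0.66 [203. 399.] [ 0.3206 -0.2869  0.045 ]
side cup_mid 0.57 [184. 323.] [ 0.5527 -0.2684  0.045 ]
side cup_mid 0.46 [242. 264.] [0.5812 0.0437 0.045 ]
side cup_handle 0.94 [177. 404.] [ 0.3335 -0.3548  0.089 ]
side cup_handle 0.69 [210. 368.] [ 0.3731 -0.1581  0.089 ]
side cup_handle 0.57 [183. 348.] [ 0.4679 -0.2512  0.089 ]
```

View pics/c5.png

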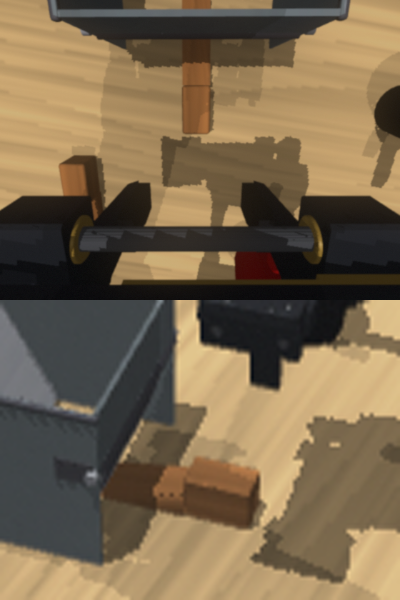

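The wedge is in and released, with its block at about (0.503, 0.001) as expected (wrist view, top half). Next is the black cup.

```bash
python3 - <<'E'
from h import *
np.set_printoptions(precision=4,suppress=True)
D=[(.264,1.604,.675,.239),(-.158,2.081,.4514,.221),(.1989,2.1624,.49995,.0101),(-.044,2.3663,.3893,.0354),(-.0846,2.1096,.46535,.172)]
A=[];b=[]
for q,k,r,z in D:
    r=np.sqrt(r*r-.025**2); s=q+k
    A+=[[1,0,np.sin(q),np.sin(s),np.cos(s)],[0,1,np.cos(q),np.cos(s),-np.sin(s)]];b+=[r,z]
x,res,_,sv=np.linalg.lstsq(A,b,rcond=None); print(x,res,sv, np.dot(A,x)-b)
plan([((.40,-.235,.22),frame(-7,60),6)])
E
```

```text
[-0.0011 -0.0891  0.5139  0.5675  0.0019] [0.] [3.8447 3.1458 0.4001 0.3221 0.2411] [ 0.0005 -0.     -0.0006 -0.0002 -0.001  -0.0001  0.0012  0.     -0.0001
  0.0003]
-0.73 4.99 2.70 -1.46 3.65 -0.94
-0.73 4.99 2.70 -1.20 3.73 -1.01
-0.73 4.99 2.70 -0.93 3.79 -1.05
-0.73 4.99 2.70 -0.66 3.84 -1.07
-0.73 4.99 2.70 -0.39 3.88 -1.07
-0.73 4.99 2.70 -0.11 3.90 -1.04
--
```

>>> {"api": "carry_out", "payload": {
  "series": "-0.7 5 2.7 -1.5 3.6 -0.9 8.8;-0.7 5 2.7 -1.2 3.7 -1 8.8;-0.7 5 2.7 -0.9 3.8 -1.1 8.8;-0.7 5 2.7 -0.7 3.8 -1.1 8.8;-0.7 5 2.7 -0.4 3.9 -1.1 8.8"
}}

```text
time_s: 14.25
position: [0.4231, -0.1996, 0.2181]
tcp_rot: [0.013, 0.975, -0.036, 0.219]
wrist_force: [1.0, -0.1, -0.4]
gripper_width: 0.0879
finger_force: 0.0
```

>>> {"api": "carry_out", "payload": {
  "series": "-0.7 5 2.7 -0.1 3.9 -1 8.8;0 0 0 0 0 0 8.8;0 0 0 0 0 0 8.8;0 0 0 0 0 0 8.8;0 0 0 0 0 0 8.8"
}}

```text
time_s: 14.75
position: [0.4164, -0.2352, 0.2263]
tcp_rot: [0.013, 0.964, -0.057, 0.259]
wrist_force: [0.7, -0.2, 0.3]
gripper_width: 0.0883
finger_force: 0.0
```

```bash
python3 - <<'E'
from h import *
np.set_printoptions(precision=4,suppress=True)
p,M,st=pose(); print(p,M,st['time_s'],st['joints'])
q=st['joints']; x=[-.0011,-.0891,.5139,.5675,.0019]; s=q[1]+q[2]
print('wrist r', x[0]+x[2]*np.sin(q[1])+x[3]*np.sin(s),'zw-Lt..',x[1]+x[2]*np.cos(q[1])+x[3]*np.cos(s))
s=ctrl.snapshot('wrist'); save(s,'w6')
for n,z in(('cup_mid',.045),('cup_handle',.089)):
    for m in ctrl.mark_of('wrist',n):
        if m['conf']>.2: print(n,round(m['conf'],2),np.round(m['centre']),atz(s,m['centre'],z))
E
```

```text
[ 0.4164 -0.2352  0.2263] [[ 0.8589 -0.1173  0.4986]
 [-0.1033 -0.9931 -0.0557]
 [ 0.5017 -0.0037 -0.865 ]] 14.75 [-0.7956 -0.4055  2.3379  0.4412  0.837   0.6572]
wrist r 0.3269683786615104 zw-Lt.. 0.18233380451825348
cup_mid 0.67 [384. 345.] [ 0.3188 -0.2897  0.045 ]
cup_handle 0.71 [375. 438.] [ 0.3277 -0.359   0.089 ]
cup_handle 0.6 [219. 287.] [ 0.4714 -0.2536  0.089 ]
cup_handle 0.57 [364. 168.] [ 0.3611 -0.1413  0.089 ]
cup_handle 0.57 [119.  48.] [ 0.5992 -0.033   0.089 ]
```

View pics/w6.png

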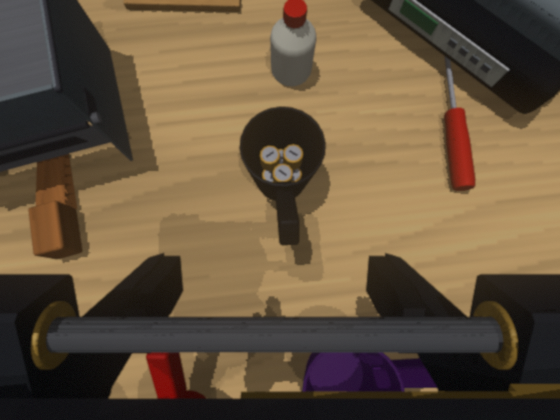

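The wrist view shows the black cup at (145, 283) with its barrels inside and its handle's grip point near (219, 287). The handle measures (0.472, −0.253). Next I fit the kinematics so I can check the reach of the grasp and pour poses.

```bash
cat >> h.py <<'E'
L1,L2,LT,HS,OFF=.5139,.5675,.34,.251,.025
lo=np.array([-2.63,-.94,.31,-1.31,0,-2.55]);hi=np.array([2.63,2.18,2.57,4.45,2.66,2.55])
E3=lambda s,a:R.from_euler(s,a).as_matrix()
def fk(q):
    M=E3('ZYZYZ',[q[0],q[1]+q[2],q[3],q[4],q[5]+np.pi/2])
    r=L1*np.sin(q[1])+L2*np.sin(q[1]+q[2]); z=HS+L1*np.cos(q[1])+L2*np.cos(q[1]+q[2])
    w=E3('Z',[q[0]])@np.array([[r],[OFF],[z]])[:,:,] if 0 else R.from_euler('z',q[0]).apply([r,OFF,z])
    return w+LT*M[:,2],M
def ik(p,M,near=None):
    w=np.array(p)-LT*M[:,2]; rr=np.hypot(*w[:2])
    r=np.sqrt(max(rr**2-OFF**2,0)); q1=np.arctan2(w[1],w[0])-np.arctan2(OFF,r); z=w[2]-HS
    c=(r*r+z*z-L1*L1-L2*L2)/(2*L1*L2)
    if abs(c)>1: return None
    q3=np.arccos(c); q2=np.arctan2(r,z)-np.arctan2(L2*np.sin(q3),L1+L2*c)
    N=E3('ZY',[q1,q2+q3]).T@M
    q5=np.arccos(np.clip(N[2,2],-1,1)); q4=np.arctan2(N[1,2],N[0,2]); q6=np.arctan2(N[2,1],-N[2,0])-np.pi/2
    best=None
    for a in(q4,q4+2*np.pi):
        for b in(q6,q6+2*np.pi,q6-2*np.pi):
            q=np.array([q1,q2,q3,a,q5,b]); m=np.min(np.minimum(q-lo,hi-q))
            d=0 if near is None else np.abs(q-near).max()
            if m>-.0 and (best is None or (d<best[1] if near is not None else m>best[2])): best=(q,d,m)
    return best
E
cat > s.py <<'E'
from h import *
np.set_printoptions(precision=3,suppress=True)
p,M,st=pose(); print(fk(st['joints'])[0]-p, np.abs(fk(st['joints'])[1]-M).max())
G=np.array([.472,-.2535,.089]); gp=.0187
def tcp(g,M): return g+gp*M[:,2]
RC=np.array([.655,.025])
for pg in(40,45,50):
    F=frame(-7,pg); q=ik(tcp(G,F),F); print(pg,'grasp',q and (q[0],q[2]))
    C=R.from_euler('z',-7,degrees=True).as_matrix(); T=F.T@C  # cup in tool
    res=[]
    for H in range(-10,121,10):
      for e in range(0,31,10):
        for ro in range(-180,181,15):
          Mf=frame(H,-e,ro); c=(Mf@T); tilt=np.degrees(np.arccos(c[2,2]))
          if tilt<135: continue
          g=np.r_[RC,.23]-c@np.array([.073,0,.001]); k=ik(tcp(g,Mf),Mf)
          if not k or k[2]<.05: continue
          # path from upright at same rim centre with same H, raised
          for Hb in range(-20,81,20):
            F0=frame(Hb,pg); C0=F0@T; ok=True; prev=None
            rv=R.from_matrix(F0.T@Mf).as_rotvec(); mm=9; jm=0
            for t in np.linspace(0,1,13):
              Mi=F0@R.from_rotvec(rv*t).as_matrix(); ci=Mi@T; gi=np.r_[RC,.23]-ci@np.array([.073,0,.001])
              ki=ik(tcp(gi,Mi),Mi,prev)
              if not ki: ok=False;break
              if prev is not None: jm=max(jm,np.abs(ki[0]-prev).max())
              prev=ki[0]; mm=min(mm,ki[2])
            if ok and jm<.6: res.append((round(mm,3),round(jm,2),H,e,ro,Hb,round(tilt),np.round(np.degrees(np.linalg.norm(rv))),k[0]))
    res.sort(key=lambda a:-a[0])
    for r in res[:8]: print(r)
E
python3 s.py
```

```text
Traceback (most recent call last):
  File "s.py", line 3, in <module>
    p,M,st=pose(); print(fk(st['joints'])[0]-p, np.abs(fk(st['joints'])[1]-M).max())
                         ~~^^^^^^^^^^^^^^
  File "h.py", line 36, in fk
    M=E3('ZYZYZ',[q[0],q[1]+q[2],q[3],q[4],q[5]+np.pi/2])
  File "h.py", line 34, in <lambda>
    E3=lambda s,a:R.from_euler(s,a).as_matrix()
                  ~~~~~~~~~~~~^^^^^
  File "scipy/spatial/transform/_rotation.pyx", line 1413, in scipy.spatial.transform._rotation.Rotation.from_euler
ValueError: Expected axis specification to be a non-empty string of upto 3 characters, got ZYZYZ
```

```bash
sed -i "s/M=E3('ZYZYZ'.*/M=E3('ZY',[q[0],q[1]+q[2]])@E3('ZYZ',[q[3],q[4],q[5]+np.pi\/2])/; s/w=E3('Z'.*if 0 else /w=/" h.py; time python3 s.py
```

```text
[ 0.001 -0.001  0.002] 5.551115123125783e-16
40 grasp (array([-0.855, -0.002,  2.546,  1.782,  0.551, -0.771]), np.float64(0.02356434409917796))
(np.float64(0.661), np.float64(0.2), 80, 10, 150, 80, 140, np.float64(153.0), array([-0.583,  0.663,  1.825,  1.348,  1.956,  1.693]))
(np.float64(0.623), np.float64(0.22), 70, 10, 165, 80, 147, np.float64(169.0), array([-0.608,  0.592,  1.947,  1.457,  1.861,  1.918]))
(np.float64(0.609), np.float64(0.19), 70, 20, 150, 80, 147, np.float64(156.0), array([-0.595,  0.703,  1.957,  1.522,  1.992,  1.562]))
(np.float64(0.598), np.float64(0.2), 70, 10, 150, 80, 140, np.float64(156.0), array([-0.611,  0.587,  1.972,  1.448,  1.86 ,  1.636]))
(np.float64(0.593), np.float64(0.17), 70, 20, 135, 80, 137, np.float64(143.0), array([-0.595,  0.707,  1.977,  1.512,  1.991,  1.275]))
(np.float64(0.58), np.float64(0.21), 90, 10, 150, 80, 140, np.float64(150.0), array([-0.545,  0.741,  1.677,  1.264,  2.058,  1.743]))
(np.float64(0.574), np.float64(0.23), 80, 10, 165, 80, 147, np.float64(166.0), array([-0.577,  0.669,  1.8  ,  1.36 ,  1.957,  1.976]))
(np.fl
[... 1843 characters left out ...]
np.float64(0.17), 70, 20, 150, 60, 142, np.float64(153.0), array([-0.587,  0.678,  1.974,  1.533,  1.989,  1.571]))
(np.float64(0.596), np.float64(0.19), 70, 20, 150, 80, 142, np.float64(158.0), array([-0.587,  0.678,  1.974,  1.533,  1.989,  1.571]))
(np.float64(0.586), np.float64(0.19), 80, 20, 150, 60, 142, np.float64(151.0), array([-0.563,  0.743,  1.834,  1.437,  2.071,  1.648]))
(np.float64(0.568), np.float64(0.22), 80, 20, 165, 60, 148, np.float64(163.0), array([-0.558,  0.749,  1.804,  1.454,  2.071,  1.937]))
(np.float64(0.563), np.float64(0.23), 80, 10, 165, 60, 138, np.float64(160.0), array([-0.568,  0.648,  1.812,  1.371,  1.953,  1.987]))
real	0m6.873s
user	0m7.316s
sys	0m0.080s
```

```bash
python3 - <<'E'
from h import *
F=frame(-6,50); G=np.array([.472,-.2528,.089])
a=G+[-.005,0,.07]+.0187*F[:,2]; b=G+.0187*F[:,2]
plan([(a,F,5),(b,F,5)])
print(a,b,ik(b,F))
E
```

```text
0.05 1.97 -0.14 0.22 0.23 2.07
0.05 1.97 -0.14 0.15 0.24 2.08
0.05 1.97 -0.14 0.07 0.24 2.08
0.05 1.97 -0.14 0.00 0.24 2.08
0.05 1.97 -0.14 -0.07 0.24 2.08
--
0.00 0.00 0.00 -0.82 -0.01 1.14
0.00 0.00 0.00 -0.82 -0.01 1.14
0.00 0.00 0.00 -0.82 -0.01 1.14
0.00 0.00 0.00 -0.82 -0.01 1.14
0.00 0.00 0.00 -0.82 -0.01 1.14
--
[ 0.47895428 -0.25405645  0.14467497] [ 0.48395428 -0.25405645  0.07467497] (array([-0.78532504, -0.03699984,  2.46602232,  1.2760221 ,  0.43643959,
       -0.23189616]), 0, np.float64(0.10397767693605164))
```

>>> {"api": "carry_out", "payload": {
  "series": "0 2 -0.1 0.2 0.2 2.1 6;0 2 -0.1 0.2 0.2 2.1 6;0 2 -0.1 0.1 0.2 2.1 6;0 2 -0.1 0 0.3 2.1 6;0 2 -0.1 -0.1 0.3 2.1 6"
}}

```text
time_s: 15.4
position: [0.4773, -0.2553, 0.1417]
tcp_rot: [0.021, 0.937, -0.052, 0.344]
wrist_force: [0.1, 0.5, -0.1]
gripper_width: 0.0601
finger_force: 0.0
```

```bash
python3 - <<'E'
from h import *
F=frame(-6,50); G=np.array([.472,-.2528,.089])
p,M,st=pose(); print(p,st['joints'].round(3),np.degrees(np.arcsin(-M[2,2])),np.degrees(np.arctan2(M[1,2],M[0,2])))
s=ctrl.snapshot('wrist'); save(s,'w7')
for m in ctrl.mark_of('wrist','cup_handle')+ctrl.mark_of('wrist','cup_mid'):
    if m['conf']>.2: print(round(m['conf'],2),np.round(m['centre']),atz(s,m['centre'],.089),atz(s,m['centre'],.045))
plan([(G+.0187*F[:,2],F,5)])
E
```

```text
[ 0.47728958 -0.25528367  0.14165716] [-0.798 -0.191  2.433  0.96   0.521  0.12 ] 49.735094330238766 -6.619419674344231
0.93 [301. 271.] [ 0.47192979 -0.25346187  0.089     ] [ 0.47936709 -0.25394852  0.045     ]
0.05 0.01 -0.08 -0.71 -0.02 1.11
0.05 0.01 -0.08 -0.71 -0.02 1.11
0.05 0.01 -0.08 -0.71 -0.02 1.11
0.05 0.01 -0.08 -0.71 -0.02 1.11
0.05 0.01 -0.08 -0.71 -0.02 1.11
--
```

View pics/w7.png

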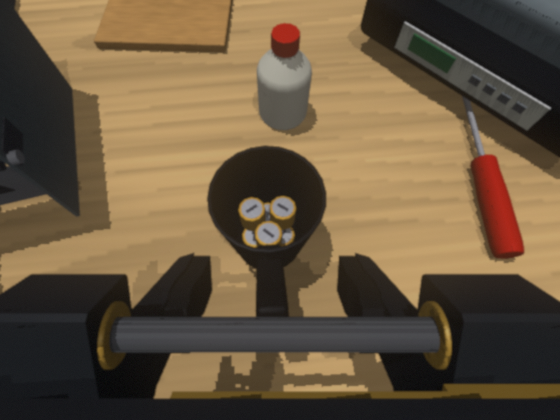

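The wrist view shows the handle (col about 271) between the fingers (210 and 340) and in line with them. Descending, then closing.

>>> {"api": "carry_out", "payload": {
  "series": "0 0 0 -0.7 0 1.1 6;0 0 0 -0.7 0 1.1 6;0 0 0 -0.7 0 1.1 6;0 0 0 -0.7 0 1.1 6;0 0 0 -0.7 0 1.1 6"
}}

```text
time_s: 16.05
position: [0.4862, -0.2574, 0.0792]
tcp_rot: [0.021, 0.937, -0.052, 0.344]
wrist_force: [1.1, -0.7, -0.6]
gripper_width: 0.0596
finger_force: 0.0
```

>>> {"api": "carry_out", "payload": {
  "series": "0 0 0 0 0 0 6;0 0 0 0 0 0 1;0 0 0 0 0 0 1;0 0 0 0 0 0 1;0 0 0 0 0 0 1",
  "force": 60
}}

```text
time_s: 16.55
position: [0.4852, -0.2576, 0.0784]
tcp_rot: [0.021, 0.937, -0.053, 0.343]
wrist_force: [0.1, 0.1, 0.1]
gripper_width: 0.03
finger_force: 0.0
```

>>> {"api": "carry_out", "payload": {
  "series": "0 0 0 0 0 0 1;0 0 0 0 0 0 1;0 0 0 0 0 0 1;0 0 0 0 0 0 1;0 0 0 0 0 0 1"
}}

```text
time_s: 17.05
position: [0.485, -0.257, 0.0777]
tcp_rot: [0.02, 0.938, -0.053, 0.343]
wrist_force: [-2.2, 3.2, 5.2]
gripper_width: 0.0171
finger_force: 59.9
```

```bash
cat > s2.py <<'E'
from h import *
np.set_printoptions(precision=3,suppress=True)
p0=np.array([.485,-.257,.0777]); M0=RM(ctrl.read_state()['tcp_rot'])
C0=R.from_euler('z',-6,degrees=True).as_matrix(); T=M0.T@C0
o=M0.T@((p0-.0187*M0[:,2]+C0@np.array([.073,0,.001]))-p0)   # rim centre in tool frame
print('rim in tool',o)
B=np.array([[x,y,z] for x in(-.0375,0,.0375) for y in(-.0935,-.045,0,.045,.0935) for z in(-.064,-.1,-.15,-.2,-.26)])
hR=R.from_euler('z',9.6,degrees=True).as_matrix()
def clear(p,M):
    W=p+B@M.T; l=(W-[.655,.0246,0])@hR
    dx=np.maximum(np.abs(l[:,0])-.085,0);dy=np.maximum(np.abs(l[:,1])-.09,0);dz=np.maximum(l[:,2]-.152,0)
    h=np.sqrt(dx**2+dy**2+dz**2).min()
    b=np.sqrt(np.maximum(np.hypot(W[:,0]-.668,W[:,1]+.255)-.027,0)**2+np.maximum(W[:,2]-.102,0)**2).min()
    return h,b,W[:,2].min()
def seg(a,b,n,prev):
    (ra,Ma),(rb,Mb)=a,b; rv=R.from_matrix(Ma.T@Mb).as_rotvec(); mm=9;jm=0;cl=[9,9,9];lip=9
    for t in np.linspace(0,1,n+1):
        M=Ma@R.from_rotvec(rv*t).as_matrix(); r=ra+(rb-ra)*t; p=r-M@o; k=ik(p,M,prev)
        if not k: return None
        if prev is not None: jm=max(jm,np.abs(k[0]-prev).max())
        prev=k[0];mm=min(mm,k[2]);cl=np.minimum(cl,clear(p,M)); c=(M@T)[:,2]; lip=min(lip,r[2]-.042*np.sqrt(1-c[2]**2))
    return prev,mm,jm,cl,lip,np.degrees(np.linalg.norm(rv))
E
cat > s3.py <<'E'
from s2 import *
res=[]
for z in(.25,.28):
 for H in range(30,101,10):
  for e in(0,10,20):
   for ro in range(-180,181,15):
    Mf=frame(H,-e,ro); c=Mf@T
    if c[2,2]>np.cos(np.radians(138)): continue
    for Hb in(20,40,60):
     Mb=frame(Hb,50); dirn=c[:2,2]/np.linalg.norm(c[:2,2])
     rc=np.r_[np.array([.655,.0246])-.015*dirn,z]; rb=np.r_[rc[:2],.30]
     k=ik(rb-Mb@o,Mb)
     if not k: continue
     s=seg((rb,Mb),(rc,Mf),24,k[0])
     if s and s[1]>.1 and s[2]<.25 and min(s[3][0],s[3][1])>.02: res.append((round(min(s[3]),3),round(s[1],2),round(s[2],2),z,H,e,ro,Hb,s[3],round(s[4],3),round(s[5]),np.degrees(np.arccos(c[2,2])).round(),dirn,s[0]))
res.sort(key=lambda a:-a[0]-.1*min(a[1],.4))
for r in res[:10]: print(*r)
E
python3 s3.py
```

```text
rim in tool [ 0.056 -0.001  0.028]
0.123 0.21 0.1 0.28 80 10 -180 20 [0.123 0.147 0.249] 0.245 160 140.0 [-0.176 -0.984] [-0.541  0.582  1.793  1.426  1.95   2.342]
0.123 0.21 0.1 0.28 80 10 180 20 [0.123 0.147 0.249] 0.245 160 140.0 [-0.176 -0.984] [-0.541  0.582  1.793  1.426  1.95   2.342]
0.117 0.26 0.09 0.28 70 10 -180 20 [0.117 0.147 0.249] 0.246 163 140.0 [-0.345 -0.939] [-0.569  0.499  1.933  1.519  1.846  2.293]
0.117 0.26 0.09 0.28 70 10 180 20 [0.117 0.147 0.249] 0.246 163 140.0 [-0.345 -0.939] [-0.569  0.499  1.933  1.519  1.846  2.293]
0.102 0.41 0.12 0.28 100 10 165 40 [0.102 0.128 0.224] 0.245 149 138.0 [ 0.413 -0.911] [-0.474  0.721  1.553  1.259  2.172  2.137]
0.11 0.31 0.09 0.28 60 10 -180 20 [0.11  0.152 0.249] 0.246 167 140.0 [-0.502 -0.865] [-0.583  0.415  2.07   1.631  1.745  2.238]
0.11 0.31 0.09 0.28 60 10 180 20 [0.11  0.152 0.249] 0.246 167 140.0 [-0.502 -0.865] [-0.583  0.415  2.07   1.631  1.745  2.238]
0.125 0.16 0.11 0.28 90 10 -180 20 [0.125 0.147 0.249] 0.245 157 140.0 [-0.003 -1.   ] [-0.504  0.663  1.653  1.349  2.057  2.387]
0.125 0.16 0.11 0.28 90 10 180 20 [0.125 0.147 0.249] 0.245 157 140.0 [-0.003 -1.   ] [-0.504  0.663  1.653  1.349  2.057  2.387]
0.104 0.37 0.09 0.28 80 10 165 20 [0.104 0.152 0.224] 0.245 149 138.0 [ 0.077 -0.997] [-0.551  0.561  1.834  1.411  1.953  2.058]
```

```bash
cat > s4.py <<'E'
from s2 import *
r0=p0+M0@o; rl=r0+[0,0,.21]; Mb=frame(20,50); rb=np.array([.655,.025,.30]); Mf=frame(80,-10,165); rf=np.array([.655,.025,.25])
k=ik(p0,M0)[0]
W=[(r0,M0),(rl,M0),(rb,Mb),(rf,Mf)]; N=[5,10,25]
if __name__=='__main__':
  for i in range(3):
    s=seg(W[i],W[i+1],N[i],k); print(i,s and s[1:]); k=s[0]; print(k)
  rv=R.from_matrix(Mb.T@Mf).as_rotvec()
  for t in np.linspace(0,1,9):
    M=Mb@R.from_rotvec(rv*t).as_matrix(); c=(M@T)[:,2]; low=np.array([0,0,-1.])-c*(-c[2]); low/=max(np.linalg.norm(low),1e-9)
    print(round(np.degrees(np.arccos(c[2]))),'c',c,'lip',(rb+(rf-rb)*t+.042*low))
  plan([(W[i][0]-W[i][1]@o,W[i][1],N[i-1]) for i in(1,2)],(p0,M0))
E
python3 s4.py
```

```text
rim in tool [ 0.056 -0.001  0.028]
0 (np.float64(0.10601974807892578), np.float64(0.24291538060393658), array([0.133, 0.175, 0.102]), 9, np.float64(0.0))
[-0.786 -0.367  2.267  0.622  0.759  0.544]
1 (np.float64(0.2971331518267539), np.float64(0.05638955290795622), array([0.162, 0.252, 0.31 ]), np.float64(0.2998233105299096), np.float64(26.51343793215686))
[-0.242 -0.26   2.195  0.598  0.689  0.612]
2 (np.float64(0.37493024794331964), np.float64(0.08631358323589844), array([0.08 , 0.123, 0.194]), np.float64(0.2212147221049087), np.float64(148.97582060964118))
[-0.569  0.617  1.815  1.382  1.959  2.016]
0 c [ 0.004 -0.     1.   ] lip [0.697 0.021 0.3  ]
18 c [ 0.218 -0.225  0.95 ] lip [ 0.683 -0.004  0.281]
36 c [ 0.392 -0.443  0.806] lip [ 0.677 -0.     0.263]
54 c [ 0.507 -0.633  0.585] lip [0.67  0.006 0.247]
72 c [ 0.553 -0.774  0.308] lip [0.663 0.014 0.235]
90 c [ 0.523 -0.852  0.006] lip [0.655 0.025 0.227]
107 c [ 0.421 -0.859 -0.291] lip [0.65  0.036 0.222]
123 c [ 0.258 -0.793 -0.551] lip [0.648 0.047 0.221]
138 c [ 0.051 -0.663 -0.747] lip [0.653 0.056 0.222]
0.00 0.00 0.00 2.71 0.01 -3.21
0.00 0.00 0.00 2.71 0.01 -3.21
0.00 0.00 0.00 2.71 0.01 -3.21
0.00 0.00 0.00 2.71 0.01 -3.21
0.00 0.00 0.00 2.71 0.01 -3.21
--
1.72 -0.02 -2.02 0.71 -2.68 0.63
1.72 -0.02 -2.02 0.81 -2.63 0.71
1.72 -0.02 -2.02 0.90 -2.58 0.79
1.72 -0.02 -2.02 0.99 -2.52 0.86
1.72 -0.02 -2.02 1.08 -2.45 0.94
1.72 -0.02 -2.02 1.16 -2.39 1.01
1.72 -0.02 -2.02 1.24 -2.31 1.08
1.72 -0.02 -2.02 1.33 -2.23 1.15
1.72 -0.02 -2.02 1.40 -2.15 1.21
1.72 -0.02 -2.02 1.48 -2.06 1.28
--s2.py:21: RuntimeWarning: invalid value encountered in sqrt
  prev=k[0];mm=min(mm,k[2]);cl=np.minimum(cl,clear(p,M)); c=(M@T)[:,2]; lip=min(lip,r[2]-.042*np.sqrt(1-c[2]**2))
```

```bash
sed -i 's/\[.655,.025,.30\]/[.645,.045,.30]/; s/\[.655,.025,.25\]/[.645,.045,.22]/; s/N=\[5,/N=[8,/' s4.py; python3 s4.py 2>/dev/null
```

```text
rim in tool [ 0.056 -0.001  0.028]
0 (np.float64(0.10601974807892578), np.float64(0.1582899162077127), array([0.133, 0.175, 0.102]), 9, np.float64(0.0))
[-0.786 -0.367  2.267  0.622  0.759  0.544]
1 (np.float64(0.2888976124118683), np.float64(0.061283867475483755), array([0.161, 0.261, 0.31 ]), np.float64(0.2998233105299096), np.float64(26.51343793215686))
[-0.198 -0.289  2.217  0.566  0.673  0.673]
2 (np.float64(0.35320674196801205), np.float64(0.08466461143497539), array([0.053, 0.098, 0.164]), np.float64(0.19209033357648686), np.float64(148.97582060964118))
[-0.551  0.641  1.856  1.372  1.935  1.951]
0 c [ 0.004 -0.     1.   ] lip [0.687 0.041 0.3  ]
18 c [ 0.218 -0.225  0.95 ] lip [0.673 0.016 0.277]
36 c [ 0.392 -0.443  0.806] lip [0.667 0.02  0.255]
54 c [ 0.507 -0.633  0.585] lip [0.66  0.026 0.236]
72 c [ 0.553 -0.774  0.308] lip [0.653 0.034 0.22 ]
90 c [ 0.523 -0.852  0.006] lip [0.645 0.045 0.208]
107 c [ 0.421 -0.859 -0.291] lip [0.64  0.056 0.2  ]
123 c [ 0.258 -0.793 -0.551] lip [0.638 0.067 0.195]
138 c [ 0.051 -0.663 -0.747] lip [0.643 0.076 0.192]
0.00 0.00 0.00 1.69 0.00 -2.00
0.00 0.00 0.00 1.69 0.00 -2.00
0.00 0.00 0.00 1.69 0.00 -2.00
0.00 0.00 0.00 1.69 0.00 -2.00
0.00 0.00 0.00 1.69 0.00 -2.00
0.00 0.00 0.00 1.69 0.00 -2.00
0.00 0.00 0.00 1.69 0.00 -2.00
0.00 0.00 0.00 1.69 0.00 -2.00
--
1.72 -0.02 -2.02 0.63 -2.87 0.56
1.72 -0.02 -2.02 0.73 -2.83 0.64
1.72 -0.02 -2.02 0.83 -2.78 0.73
1.72 -0.02 -2.02 0.92 -2.72 0.81
1.72 -0.02 -2.02 1.02 -2.67 0.89
1.72 -0.02 -2.02 1.11 -2.60 0.97
1.72 -0.02 -2.02 1.20 -2.53 1.04
1.72 -0.02 -2.02 1.29 -2.45 1.12
1.72 -0.02 -2.02 1.38 -2.37 1.19
1.72 -0.02 -2.02 1.46 -2.28 1.26
--
```

>>> {"api": "carry_out", "payload": {
  "series": "0 0 0 0.8 0 -1 1;0 0 0 1.4 0 -1.6 1;0 0 0 1.7 0 -2 1;0 0 0 1.7 0 -2 1;0 0 0 1.7 0 -2 1"
}}

```text
time_s: 17.55
position: [0.4841, -0.2567, 0.1896]
tcp_rot: [0.02, 0.938, -0.054, 0.342]
wrist_force: [0.5, -0.8, -2.7]
gripper_width: 0.0176
finger_force: 59.8
```

Held (about 2.6 N of weight). Continuing the lift.

>>> {"api": "carry_out", "payload": {
  "series": "0 0 0 1.7 0 -2 1;0 0 0 1.7 0 -2 1;0 0 0 1.7 0 -2 1;0 0 0 0.8 0 -1 1;0 0 0 0 0 0 1"
}}

```text
time_s: 18.05
position: [0.4856, -0.2576, 0.2837]
tcp_rot: [0.022, 0.937, -0.053, 0.344]
wrist_force: [-0.7, -0.7, -1.9]
gripper_width: 0.0178
finger_force: 59.8
```

```bash
python3 - <<'E'
from s4 import *
p,M,st=pose(); print(p,st['time_s'])
s=ctrl.snapshot('wrist'); save(s,'w8')
plan([(W[2][0]-W[2][1]@o,W[2][1],10)])
E
```

```text
rim in tool [ 0.056 -0.001  0.028]
[ 0.486 -0.258  0.284] 18.05
1.72 -0.01 -2.02 0.67 -2.87 0.51
1.72 -0.01 -2.02 0.77 -2.83 0.59
1.72 -0.01 -2.02 0.87 -2.78 0.68
1.72 -0.01 -2.02 0.96 -2.72 0.76
1.72 -0.01 -2.02 1.06 -2.66 0.84
1.72 -0.01 -2.02 1.15 -2.60 0.92
1.72 -0.01 -2.02 1.24 -2.53 1.00
1.72 -0.01 -2.02 1.33 -2.45 1.07
1.72 -0.01 -2.02 1.42 -2.37 1.14
1.72 -0.01 -2.02 1.50 -2.28 1.21
--
```

View pics/w8.png

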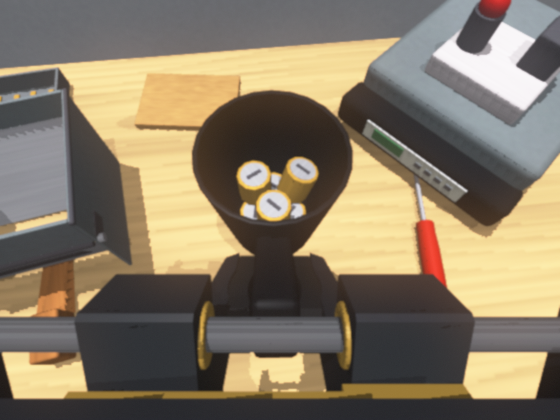

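The wrist view shows the cup held upright at (155, 272), with its barrels inside and no slip. I'm moving it over the hopper.

>>> {"api": "carry_out", "payload": {
  "series": "1.7 0 -2 0.7 -2.9 0.5 1;1.7 0 -2 0.8 -2.8 0.6 1;1.7 0 -2 0.9 -2.8 0.7 1;1.7 0 -2 1 -2.7 0.8 1;1.7 0 -2 1 -2.7 0.8 1"
}}

```text
time_s: 18.6
position: [0.5429, -0.1173, 0.2804]
tcp_rot: [-0.02, 0.938, 0.055, 0.341]
wrist_force: [0.1, 0.1, -2.0]
gripper_width: 0.0174
finger_force: 59.8
```

>>> {"api": "carry_out", "payload": {
  "series": "1.7 0 -2 1.1 -2.6 0.9 1;1.7 0 -2 1.2 -2.5 1 1;1.7 0 -2 1.3 -2.4 1.1 1;1.7 0 -2 1.4 -2.3 1.2 1;1.7 0 -2 1.5 -2.3 1.2 1"
}}

```text
time_s: 19.1
position: [0.6007, 0.0187, 0.2805]
tcp_rot: [-0.06, 0.926, 0.162, 0.336]
wrist_force: [-0.2, 0.2, -2.5]
gripper_width: 0.017
finger_force: 59.8
```

```bash
python3 - <<'E'
from s4 import *
p,M,st=pose(); print(p,st['time_s'],st['gripper_width'],'rim',p+M@o,'cupz',(M@T)[:,2])
plan([(W[3][0]-W[3][1]@o,W[3][1],25)])
# arc-correct version
M_=M;rv=R.from_matrix(M.T@Mf).as_rotvec();r=p+M@o;pp=p
print('arc')
for k in range(1,26):
    N_=M@R.from_rotvec(rv*k/25).as_matrix(); q=r+(rf-r)*k/25-N_@o
    print('%.1f %.1f %.1f '%tuple(np.degrees(rv/25)),' '.join('%.2f'%v for v in N_.T@(q-pp)*100)); pp=q
E
```

```text
rim in tool [0.051 0.032 0.023]
[0.601 0.019 0.28 ] 19.1 0.017009686017319683 rim [0.662 0.007 0.296] cupz [0. 0. 1.]
3.03 -2.53 4.45 0.15 0.10 0.14
3.03 -2.53 4.45 0.16 0.10 0.13
3.03 -2.53 4.45 0.17 0.09 0.11
3.03 -2.53 4.45 0.19 0.08 0.10
3.03 -2.53 4.45 0.20 0.07 0.09
3.03 -2.53 4.45 0.21 0.06 0.08
3.03 -2.53 4.45 0.21 0.05 0.06
3.03 -2.53 4.45 0.22 0.04 0.05
3.03 -2.53 4.45 0.22 0.02 0.04
3.03 -2.53 4.45 0.23 0.01 0.03
3.03 -2.53 4.45 0.23 -0.01 0.02
3.03 -2.53 4.45 0.23 -0.03 0.01
3.03 -2.53 4.45 0.22 -0.04 0.00
3.03 -2.53 4.45 0.22 -0.06 -0.00
3.03 -2.53 4.45 0.21 -0.08 -0.01
3.03 -2.53 4.45 0.21 -0.09 -0.01
3.03 -2.53 4.45 0.20 -0.11 -0.02
3.03 -2.53 4.45 0.19 -0.13 -0.02
3.03 -2.53 4.45 0.18 -0.14 -0.02
3.03 -2.53 4.45 0.16 -0.16 -0.02
3.03 -2.53 4.45 0.15 -0.17 -0.02
3.03 -2.53 4.45 0.14 -0.18 -0.02
3.03 -2.53 4.45 0.12 -0.19 -0.01
3.03 -2.53 4.45 0.10 -0.20 -0.01
3.03 -2.53 4.45 0.09 -0.21 -0.00
--
arc
3.0 -2.5 4.5  0.12 -0.44 -0.15
3.0 -2.5 4.5  0.12 -0.41 -0.14
3.0 -2.5 4.5  0.13 -0.38 -0.12
3.0 -2.5 4.5  0.13 -0.35 -0.11
3.0 -2.5 4.5  0.14 -0.32 -0.10
3.0 -2.5 4.5  0.16 -0.29 -0.09
3.0 -2.5 4.5  0.17 -0.26 -0.09
3.0 -2.5 4.5  0.19 -0.23 -0.08
3.0 -2.5 4.5  0.21 -0.21 -0.08
3.0 -2.5 4.5  0.23 -0.18 -0.08
3.0 -2.5 4.5  0.26 -0.16 -0.09
3.0 -2.5 4.5  0.28 -0.14 -0.09
3.0 -2.5 4.5  0.31 -0.12 -0.10
3.0 -2.5 4.5  0.34 -0.11 -0.11
3.0 -2.5 4.5  0.36 -0.09 -0.12
3.0 -2.5 4.5  0.39 -0.08 -0.13
3.0 -2.5 4.5  0.42 -0.07 -0.15
3.0 -2.5 4.5  0.45 -0.07 -0.17
3.0 -2.5 4.5  0.48 -0.07 -0.18
3.0 -2.5 4.5  0.50 -0.07 -0.20
3.0 -2.5 4.5  0.53 -0.08 -0.22
3.0 -2.5 4.5  0.55 -0.09 -0.25
3.0 -2.5 4.5  0.58 -0.10 -0.27
3.0 -2.5 4.5  0.60 -0.11 -0.29
3.0 -2.5 4.5  0.61 -0.13 -0.31
```

```bash
sed -i "s/M0=RM(ctrl.read_state()\['tcp_rot'\])/q_=np.array([.020,.938,-.053,.343]);M0=RM(q_\/np.linalg.norm(q_))/" s2.py
cat > arc.py <<'E'
from s4 import *
def arc(rf,Mf,n):
    p,M,st=pose(); rv=R.from_matrix(M.T@Mf).as_rotvec();r=p+M@o;pp=p;k0=ik(p,M)[0]
    print('rim',r,'cupz',(M@T)[:,2],seg((r,M),(rf,Mf),n,k0))
    for k in range(1,n+1):
        N_=M@R.from_rotvec(rv*k/n).as_matrix(); q=r+(rf-r)*k/n-N_@o
        print('%.1f %.1f %.1f '%tuple(np.degrees(rv/n)),' '.join('%.1f'%v for v in N_.T@(q-pp)*100),1,sep=' ',end=';'+('\n' if k%5==0 else '')); pp=q
E
python3 -c "
from arc import *
arc(rf,Mf,25)"
```

```text
rim in tool [ 0.056 -0.001  0.028]
rim [0.658 0.04  0.295] cupz [ 0.006 -0.001  1.   ] (array([-0.551,  0.64 ,  1.856,  1.372,  1.935,  1.951]), np.float64(0.3712744006313913), np.float64(0.08574277980395284), array([0.053, 0.098, 0.164]), np.float64(0.19206137726007402), np.float64(148.78668451777042))
3.0 -2.5 4.5  -0.1 -0.3 -0.0 1;3.0 -2.5 4.5  -0.1 -0.3 -0.0 1;3.0 -2.5 4.5  -0.1 -0.3 -0.0 1;3.0 -2.5 4.5  -0.1 -0.2 -0.0 1;3.0 -2.5 4.5  -0.1 -0.2 -0.0 1;
3.0 -2.5 4.5  -0.0 -0.2 0.0 1;3.0 -2.5 4.5  -0.0 -0.2 -0.0 1;3.0 -2.5 4.5  0.0 -0.1 -0.0 1;3.0 -2.5 4.5  0.0 -0.1 -0.0 1;3.0 -2.5 4.5  0.1 -0.1 -0.0 1;
3.0 -2.5 4.5  0.1 -0.1 -0.0 1;3.0 -2.5 4.5  0.1 -0.1 -0.0 1;3.0 -2.5 4.5  0.1 -0.1 -0.1 1;3.0 -2.5 4.5  0.2 -0.1 -0.1 1;3.0 -2.5 4.5  0.2 -0.1 -0.1 1;
3.0 -2.5 4.5  0.2 -0.1 -0.1 1;3.0 -2.5 4.5  0.2 -0.1 -0.1 1;3.0 -2.5 4.5  0.3 -0.1 -0.1 1;3.0 -2.5 4.5  0.3 -0.1 -0.2 1;3.0 -2.5 4.5  0.3 -0.1 -0.2 1;
3.0 -2.5 4.5  0.3 -0.1 -0.2 1;3.0 -2.5 4.5  0.3 -0.1 -0.2 1;3.0 -2.5 4.5  0.4 -0.1 -0.2 1;3.0 -2.5 4.5  0.4 -0.1 -0.3 1;3.0 -2.5 4.5  0.4 -0.2 -0.3 1;
```

>>> {"api": "carry_out", "payload": {
  "series": "3 -2.5 4.5 -0.1 -0.3 0 1;3 -2.5 4.5 -0.1 -0.3 0 1;3 -2.5 4.5 -0.1 -0.3 0 1;3 -2.5 4.5 -0.1 -0.2 0 1;3 -2.5 4.5 -0.1 -0.2 0 1"
}}

```text
time_s: 19.6
position: [0.5931, 0.0291, 0.2808]
tcp_rot: [-0.226, 0.955, 0.024, 0.192]
wrist_force: [0.3, -0.6, -2.8]
gripper_width: 0.0173
finger_force: 59.8
```

>>> {"api": "carry_out", "payload": {
  "series": "3 -2.5 4.5 0 -0.2 0 1;3 -2.5 4.5 0 -0.2 0 1;3 -2.5 4.5 0 -0.1 0 1;3 -2.5 4.5 0 -0.1 0 1;3 -2.5 4.5 0.1 -0.1 0 1"
}}

```text
time_s: 20.1
position: [0.5943, 0.0344, 0.2847]
tcp_rot: [-0.377, 0.919, -0.113, 0.036]
wrist_force: [-0.0, -0.2, -2.2]
gripper_width: 0.0177
finger_force: 59.8
```

```bash
python3 -c "
from arc import *
print(ctrl.read_state()['gripper_width'],ctrl.read_state()['time_s'])
arc(rf,Mf,15)"
```

```text
rim in tool [ 0.056 -0.001  0.028]
0.017748324277174553 20.1
rim [0.653 0.041 0.264] cupz [ 0.512 -0.675  0.532] (array([-0.551,  0.64 ,  1.856,  1.372,  1.935,  1.951]), np.float64(0.5991869067998383), np.float64(0.057732146722618616), array([0.053, 0.098, 0.164]), np.float64(0.19206137726007402), np.float64(89.03242818787841))
3.0 -2.6 4.4  0.1 -0.1 -0.0 1;3.0 -2.6 4.4  0.1 -0.1 -0.0 1;3.0 -2.6 4.4  0.1 -0.1 -0.1 1;3.0 -2.6 4.4  0.2 -0.1 -0.1 1;3.0 -2.6 4.4  0.2 -0.1 -0.1 1;
3.0 -2.6 4.4  0.2 -0.1 -0.1 1;3.0 -2.6 4.4  0.2 -0.1 -0.1 1;3.0 -2.6 4.4  0.3 -0.1 -0.1 1;3.0 -2.6 4.4  0.3 -0.1 -0.2 1;3.0 -2.6 4.4  0.3 -0.1 -0.2 1;
3.0 -2.6 4.4  0.3 -0.1 -0.2 1;3.0 -2.6 4.4  0.3 -0.1 -0.2 1;3.0 -2.6 4.4  0.3 -0.1 -0.2 1;3.0 -2.6 4.4  0.4 -0.1 -0.3 1;3.0 -2.6 4.4  0.4 -0.2 -0.3 1;
```

On track, with the rim centred over the hopper. Continuing the tilt.

>>> {"api": "carry_out", "payload": {
  "series": "3 -2.6 4.4 0.1 -0.1 0 1;3 -2.6 4.4 0.1 -0.1 0 1;3 -2.6 4.4 0.1 -0.1 -0.1 1;3 -2.6 4.4 0.2 -0.1 -0.1 1;3 -2.6 4.4 0.2 -0.1 -0.1 1"
}}

```text
time_s: 20.6
position: [0.6027, 0.0328, 0.2885]
tcp_rot: [-0.502, 0.822, -0.237, -0.125]
wrist_force: [0.7, 0.3, -2.4]
gripper_width: 0.0175
finger_force: 59.9
```

>>> {"api": "carry_out", "payload": {
  "series": "3 -2.6 4.4 0.2 -0.1 -0.1 1;3 -2.6 4.4 0.2 -0.1 -0.1 1;3 -2.6 4.4 0.3 -0.1 -0.1 1;3 -2.6 4.4 0.3 -0.1 -0.2 1;3 -2.6 4.4 0.3 -0.1 -0.2 1"
}}

```text
time_s: 21.1
position: [0.6158, 0.0248, 0.2863]
tcp_rot: [-0.595, 0.671, -0.345, -0.278]
wrist_force: [-0.0, 0.4, -2.7]
gripper_width: 0.0176
finger_force: 59.9
```

>>> {"api": "carry_out", "payload": {
  "series": "3 -2.6 4.4 0.3 -0.1 -0.2 1;3 -2.6 4.4 0.3 -0.1 -0.2 1;3 -2.6 4.4 0.3 -0.1 -0.2 1;3 -2.6 4.4 0.4 -0.1 -0.3 1;3 -2.6 4.4 0.4 -0.2 -0.3 1"
}}

```text
time_s: 21.6
position: [0.6282, 0.012, 0.2746]
tcp_rot: [0.648, -0.474, 0.43, 0.412]
wrist_force: [0.2, -0.7, -1.6]
gripper_width: 0.0174
finger_force: 59.8
```

>>> {"api": "carry_out", "payload": {
  "series": "0 0 0 0 0 0 1;0 0 0 0 0 0 1;0 0 0 0 0 0 1;0 0 0 0 0 0 1;0 0 0 0 0 0 1"
}}

```text
time_s: 22.1
position: [0.6282, 0.012, 0.278]
tcp_rot: [0.648, -0.478, 0.428, 0.41]
wrist_force: [-0.9, -0.0, -1.7]
gripper_width: 0.0174
finger_force: 59.8
```

```bash
python3 -c "
from arc import *
p,M,st=pose();print(p,p+M@o,(M@T)[:,2],st['joints'],st['gripper_width'],st['wrist_force'])
s=ctrl.snapshot('side'); save(s,'s9'); t=ctrl.snapshot('top'); 
a=s['color'][100:300,170:450];b=t['color'][90:230,200:400]
cv2.imwrite('pics/c9.png',cv2.cvtColor(cv2.vconcat([cv2.resize(a,(420,300)),cv2.resize(b,(420,294))]),cv2.COLOR_RGB2BGR))
for c in('side','top'):
  for m in ctrl.mark_of(c,'barrel1_mid'): print(c,round(m['conf'],2),np.round(m['centre']))
"
```

```text
rim in tool [ 0.056 -0.001  0.028]
[0.628 0.012 0.278] [0.65  0.046 0.23 ] [ 0.067 -0.663 -0.746] [-0.545  0.638  1.834  1.38   1.944  1.961] 0.01742362968160682 [-0.89  -0.044 -1.693]
top 0.61 [165. 273.]
top 0.22 [170. 266.]
```

View pics/c9.png

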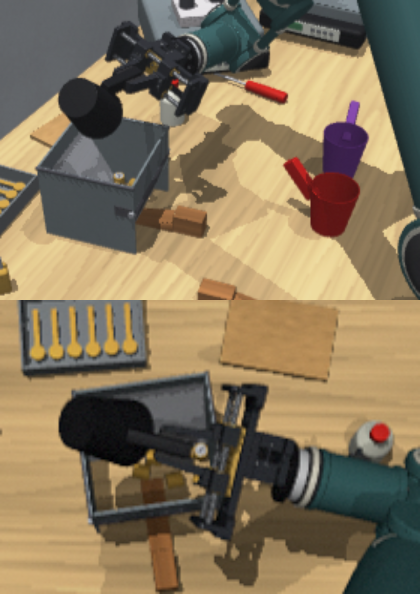

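The cup is inverted over the hopper and barrels are visible inside the hopper, around (460, 180) in the lower half. That was my 12th picture, over the limit of 10, so I will view no more and rely on numbers from here. A short shake to make sure the cup is empty:

>>> {"api": "carry_out", "payload": {
  "series": "0 0 4 0.8 0 0.5 1;0 0 -4 -0.8 0 -0.5 1;0 0 4 0.8 0 0.5 1;0 0 -4 -0.8 0 -0.5 1;0 0 4 0.8 0 0.5 1"
}}

```text
time_s: 22.8
position: [0.6325, 0.0166, 0.2723]
tcp_rot: [0.634, -0.463, 0.444, 0.432]
wrist_force: [-0.2, 0.2, -0.4]
gripper_width: 0.0177
finger_force: 59.8
```

>>> {"api": "carry_out", "payload": {
  "series": "0 0 -4 -0.8 0 -0.5 1;0 0 0 0 0 0 1;0 0 0 0 0 0 1;0 0 0 0 0 0 1;0 0 0 0 0 0 1"
}}

```text
time_s: 23.3
position: [0.6295, 0.0118, 0.2775]
tcp_rot: [0.648, -0.477, 0.428, 0.411]
wrist_force: [-0.6, 0.2, -0.7]
gripper_width: 0.0175
finger_force: 59.8
```

```bash
python3 -c "
from arc import *
f=[]
for i in range(12):
    t=ctrl.snapshot('top'); f.append(ctrl.read_state()['wrist_force'])
print('mean force',np.mean(f,0))
arc(np.array([.645,.045,.31]),frame(20,50),20)
" 2>/dev/null
```

```text
rim in tool [ 0.056 -0.001  0.028]
mean force [ 0.043  0.072 -1.023]
rim [0.651 0.045 0.229] cupz [ 0.065 -0.661 -0.747] (array([-0.198, -0.298,  2.204,  0.552,  0.691,  0.691]), np.float64(0.36591389049698675), np.float64(0.10495659976916671), array([0.06 , 0.104, 0.171]), np.float64(0.20132703619345588), np.float64(148.44190858790196))
-3.8 3.2 -5.5  -0.6 0.2 0.4 1;-3.8 3.2 -5.5  -0.5 0.2 0.3 1;-3.8 3.2 -5.5  -0.5 0.2 0.3 1;-3.8 3.2 -5.5  -0.5 0.1 0.3 1;-3.8 3.2 -5.5  -0.5 0.1 0.2 1;
-3.8 3.2 -5.5  -0.4 0.1 0.2 1;-3.8 3.2 -5.5  -0.4 0.1 0.2 1;-3.8 3.2 -5.5  -0.4 0.0 0.1 1;-3.8 3.2 -5.5  -0.3 0.0 0.1 1;-3.8 3.2 -5.5  -0.3 0.0 0.1 1;
-3.8 3.2 -5.5  -0.3 0.1 0.0 1;-3.8 3.2 -5.5  -0.2 0.1 0.0 1;-3.8 3.2 -5.5  -0.2 0.1 0.0 1;-3.8 3.2 -5.5  -0.1 0.1 -0.0 1;-3.8 3.2 -5.5  -0.1 0.1 -0.0 1;
-3.8 3.2 -5.5  -0.0 0.2 -0.0 1;-3.8 3.2 -5.5  -0.0 0.2 -0.0 1;-3.8 3.2 -5.5  0.0 0.2 -0.0 1;-3.8 3.2 -5.5  0.0 0.3 -0.0 1;-3.8 3.2 -5.5  0.1 0.3 -0.0 1;
```

Mean weight is 1.02 N, which is the empty 0.1 kg cup. Turning it upright again.

>>> {"api": "carry_out", "payload": {
  "series": "-3.8 3.2 -5.5 -0.6 0.2 0.4 1;-3.8 3.2 -5.5 -0.5 0.2 0.3 1;-3.8 3.2 -5.5 -0.5 0.2 0.3 1;-3.8 3.2 -5.5 -0.5 0.1 0.3 1;-3.8 3.2 -5.5 -0.5 0.1 0.2 1"
}}

```text
time_s: 24.4
position: [0.6122, 0.0272, 0.2978]
tcp_rot: [-0.574, 0.717, -0.314, -0.24]
wrist_force: [0.4, -0.0, -0.3]
gripper_width: 0.0175
finger_force: 59.8
```

>>> {"api": "carry_out", "payload": {
  "series": "-3.8 3.2 -5.5 -0.4 0.1 0.2 1;-3.8 3.2 -5.5 -0.4 0.1 0.2 1;-3.8 3.2 -5.5 -0.4 0 0.1 1;-3.8 3.2 -5.5 -0.3 0 0.1 1;-3.8 3.2 -5.5 -0.3 0 0.1 1"
}}

```text
time_s: 24.9
position: [0.5966, 0.0374, 0.3041]
tcp_rot: [-0.441, 0.881, -0.168, -0.044]
wrist_force: [-0.1, 0.8, -1.4]
gripper_width: 0.0177
finger_force: 59.8
```

>>> {"api": "carry_out", "payload": {
  "series": "-3.8 3.2 -5.5 -0.3 0.1 0 1;-3.8 3.2 -5.5 -0.2 0.1 0 1;-3.8 3.2 -5.5 -0.2 0.1 0 1;-3.8 3.2 -5.5 -0.1 0.1 0 1;-3.8 3.2 -5.5 -0.1 0.1 0 1"
}}

```text
time_s: 25.4
position: [0.5868, 0.0363, 0.3015]
tcp_rot: [-0.262, 0.952, -0.005, 0.155]
wrist_force: [0.0, 0.3, -1.3]
gripper_width: 0.0173
finger_force: 59.8
```

>>> {"api": "carry_out", "payload": {
  "series": "-3.8 3.2 -5.5 0 0.2 0 1;-3.8 3.2 -5.5 0 0.2 0 1;-3.8 3.2 -5.5 0 0.2 0 1;-3.8 3.2 -5.5 0 0.3 0 1;-3.8 3.2 -5.5 0.1 0.3 0 1"
}}

```text
time_s: 25.9
position: [0.5896, 0.0257, 0.2982]
tcp_rot: [-0.056, 0.926, 0.159, 0.338]
wrist_force: [-0.8, 0.4, -1.4]
gripper_width: 0.018
finger_force: 59.8
```

```bash
python3 -c "
from arc import *
p,M,st=pose(); print(p,'rim',p+M@o,(M@T)[:,2],st['time_s'])
for c in('top','wrist'):
  s=ctrl.snapshot(c)
  for m in ctrl.search_frame(c,'barrel1_mid'): print(c,round(m['conf'],2),np.round(m['centre']))
print('rim px in wrist',proj(s,p+M@o))
M1=M0; plan([(p0+[0,0,.21],M1,10)])
" 2>/dev/null
```

```text
rim in tool [ 0.056 -0.001  0.028]
[0.59  0.026 0.298] rim [0.647 0.047 0.313] [0.001 0.002 1.   ] 25.9
rim px in wrist (np.float64(138.65330685905462), np.float64(276.35185158680554))
-1.68 0.03 1.95 -1.45 2.41 -1.09
-1.68 0.03 1.95 -1.37 2.49 -1.02
-1.68 0.03 1.95 -1.28 2.56 -0.95
-1.68 0.03 1.95 -1.19 2.63 -0.87
-1.68 0.03 1.95 -1.10 2.70 -0.80
-1.68 0.03 1.95 -1.01 2.75 -0.72
-1.68 0.03 1.95 -0.91 2.81 -0.64
-1.68 0.03 1.95 -0.81 2.85 -0.55
-1.68 0.03 1.95 -0.72 2.89 -0.47
-1.68 0.03 1.95 -0.62 2.93 -0.38
--
```

>>> {"api": "carry_out", "payload": {
  "series": "-1.7 0 2 -1.4 2.4 -1.1 1;-1.7 0 2 -1.4 2.5 -1 1;-1.7 0 2 -1.3 2.6 -1 1;-1.7 0 1.9 -1.2 2.6 -0.9 1;-1.7 0 1.9 -1.1 2.7 -0.8 1"
}}

```text
time_s: 26.6
position: [0.5439, -0.1201, 0.2944]
tcp_rot: [-0.018, 0.938, 0.05, 0.341]
wrist_force: [0.3, -0.6, -1.3]
gripper_width: 0.0179
finger_force: 59.8
```

>>> {"api": "carry_out", "payload": {
  "series": "-1.7 0 2 -1 2.7 -0.7 1;-1.7 0 2 -0.9 2.8 -0.6 1;-1.7 0 1.9 -0.8 2.8 -0.5 1;-1.7 0 1.9 -0.7 2.9 -0.5 1;-1.6 0 1.9 -0.6 2.9 -0.4 1"
}}

```text
time_s: 27.1
position: [0.4982, -0.2626, 0.2899]
tcp_rot: [0.022, 0.938, -0.055, 0.342]
wrist_force: [0.6, 0.1, -0.1]
gripper_width: 0.0172
finger_force: 59.8
```

```bash
python3 -c "
from arc import *
s=ctrl.snapshot('top')
for m in ctrl.search_frame('top','barrel1_mid'): print(round(m['conf'],2),np.round(m['centre']))
p,M,st=pose(); print(p,(M@T)[:,2],st['time_s'])
plan([(p0+[0,0,.004],M0,8)])
# yellow pixels (brass) in hopper and elsewhere
h=cv2.cvtColor(s['color'],cv2.COLOR_RGB2HSV)
s=ctrl.snapshot('wrist'); r=proj(s,p+M@o); print(r)
c=s['color'][95:220,215:330]; print('bright px in cup', (c.max(2)>110).sum(), c.shape)
" 2>/dev/null
```

```text
rim in tool [ 0.056 -0.001  0.028]
0.44 [164. 274.]
[ 0.498 -0.264  0.29 ] [0.002 0.003 1.   ] 27.2
0.05 0.01 -0.02 -1.81 -0.08 1.88
0.05 0.01 -0.02 -1.81 -0.08 1.88
0.05 0.01 -0.02 -1.81 -0.08 1.88
0.05 0.01 -0.02 -1.81 -0.08 1.88
0.05 0.01 -0.02 -1.81 -0.07 1.88
0.05 0.01 -0.02 -1.81 -0.07 1.88
0.05 0.01 -0.02 -1.81 -0.07 1.88
0.05 0.01 -0.02 -1.81 -0.07 1.88
--
(np.float64(144.07609095463525), np.float64(271.4827992038087))
bright px in cup 533 (125, 115, 3)
```

```bash
python3 -c "
from arc import *
s=ctrl.snapshot('wrist'); c=s['color']
m=np.zeros(c.shape[:2],'uint8'); cv2.ellipse(m,(272,155),(68,52),0,0,360,1,-1); m[200:,:]=0
m2=np.zeros_like(m); cv2.fillPoly(m2,[np.array([[225,150],[320,150],[300,215],[245,215]])],1)
for k in(m,m2): v=c[k>0].max(1); print((v>90).sum(),v.max(),np.percentile(v,[50,95,99]))
o8=cv2.cvtColor(cv2.imread('pics/w8.png'),cv2.COLOR_BGR2RGB)
for k in(m,m2): v=o8[k>0].max(1); print('full cup',(v>90).sum(),v.max())
" 2>/dev/null
```

```text
rim in tool [ 0.056 -0.001  0.028]
0 69 [46. 63. 66.]
0 69 [39. 60. 64.]
full cup 2806 248
full cup 3660 248
```

>>> {"api": "carry_out", "payload": {
  "series": "0 0 0 -1.2 -0.1 1.3 1;0 0 0 -1.9 -0.1 1.9 1;0 0 0 -1.9 -0.1 1.9 1;0 0 0 -1.9 0 1.9 1;0 0 0 -1.9 0 1.9 1"
}}

```text
time_s: 27.8
position: [0.4893, -0.2563, 0.164]
tcp_rot: [0.022, 0.938, -0.052, 0.342]
wrist_force: [-0.1, 0.3, -0.9]
gripper_width: 0.0174
finger_force: 59.8
```

>>> {"api": "carry_out", "payload": {
  "series": "0 0 0 -1.3 0 1.5 1;0 0 0 -1.3 0 1.5 1;0 0 0 -1.3 0 1.5 1;0 0 0 -0.9 0 1.1 1;0 0 0 0 0 0 1"
}}

```text
time_s: 28.3
position: [0.4874, -0.2556, 0.0884]
tcp_rot: [0.02, 0.939, -0.053, 0.341]
wrist_force: [0.5, 0.8, -0.4]
gripper_width: 0.0172
finger_force: 59.8
```

>>> {"api": "carry_out", "payload": {
  "series": "0 0 0 -0.2 0 0.2 1;0 0 0 -0.2 0 0.2 1;0 0 0 0 0 0 1;0 0 0 0 0 0 1;0 0 0 0 0 0 1"
}}

```text
time_s: 28.8
position: [0.4877, -0.2579, 0.0858]
tcp_rot: [0.023, 0.938, -0.053, 0.342]
wrist_force: [0.5, -0.6, -0.7]
gripper_width: 0.0177
finger_force: 59.8
```

>>> {"api": "carry_out", "payload": {
  "series": "0 0 0 -0.2 0 0.2 1;0 0 0 -0.2 0 0.2 1;0 0 0 0 0 0 1;0 0 0 0 0 0 1;0 0 0 0 0 0 1"
}}

```text
time_s: 29.3
position: [0.4869, -0.2576, 0.0794]
tcp_rot: [0.022, 0.938, -0.053, 0.342]
wrist_force: [0.7, 0.2, -1.0]
gripper_width: 0.0174
finger_force: 59.8
```

>>> {"api": "carry_out", "payload": {
  "series": "0 0 0 -0.1 0 0.1 1;0 0 0 -0.1 0 0.1 1;0 0 0 0 0 0 1;0 0 0 0 0 0 1;0 0 0 0 0 0 1"
}}

```text
time_s: 29.8
position: [0.4874, -0.2581, 0.0778]
tcp_rot: [0.023, 0.938, -0.053, 0.343]
wrist_force: [-1.3, 0.9, 7.0]
gripper_width: 0.0173
finger_force: 59.8
```

>>> {"api": "carry_out", "payload": {
  "series": "0 0 0 0.05 0 -0.05 1;0 0 0 0 0 0 1;0 0 0 0 0 0 5;0 0 0 0 0 0 5;0 0 0 0 0 0 5"
}}

```text
time_s: 30.3
position: [0.4862, -0.2573, 0.0767]
tcp_rot: [0.022, 0.938, -0.053, 0.341]
wrist_force: [-0.1, 0.2, 0.3]
gripper_width: 0.0394
finger_force: 0.0
```

>>> {"api": "carry_out", "payload": {
  "series": "0 0 0 0 0 0 5;0 0 0 0 0 0 5;0 0 0 0.4 0 -0.6 5;0 0 0 0.8 0 -1.2 5;0 0 0 1 0 -1.6 5"
}}

```text
time_s: 30.8
position: [0.481, -0.2561, 0.1167]
tcp_rot: [0.022, 0.938, -0.053, 0.341]
wrist_force: [-0.3, -0.0, 0.7]
gripper_width: 0.0497
finger_force: 0.0
```

>>> {"api": "carry_out", "payload": {
  "series": "0 0 0 1.2 0 -2 5;0 0 0 1.2 0 -2 5;0 0 0 1.2 0 -2 5;0 0 0 1.2 0 -2 5;0 0 0 0 0 0 5"
}}

```text
time_s: 31.3
position: [0.4684, -0.2563, 0.214]
tcp_rot: [0.025, 0.937, -0.052, 0.344]
wrist_force: [0.2, -0.2, -0.1]
gripper_width: 0.0501
finger_force: 0.0
```

```bash
python3 - <<'E'
from h import *
np.set_printoptions(precision=3,suppress=True)
p,M,st=pose(); print(p,st['time_s'],st['wrist_force'])
Z=dict(cup_mid=.045,cup_handle=.089,wedge_grip=.02,shut_edge=.013,barrel1_mid=.011,oil=.05,padlock=.042)
for c in('side','top','wrist'):
    s=ctrl.snapshot(c)
    for n,z in Z.items():
        for m in ctrl.mark_of(c,n):
            if m['conf']>.2: print(c,n,round(m['conf'],2),np.round(m['centre']),atz(s,m['centre'],z))
E
```

```text
[ 0.468 -0.256  0.214] 31.3 [ 0.242 -0.176 -0.108]
side cup_mid 0.85 [183. 323.] [ 0.555 -0.273  0.045]
side cup_mid 0.85 [201. 398.] [ 0.325 -0.293  0.045]
side cup_handle 0.85 [213. 367.] [ 0.372 -0.141  0.089]
side cup_handle 0.67 [180. 348.] [ 0.473 -0.262  0.089]
side cup_handle 0.65 [177. 406.] [ 0.33  -0.357  0.089]
side wedge_grip 0.75 [298. 313.] [0.395 0.136 0.02 ]
side wedge_grip 0.57 [247. 298.] [ 0.506 -0.003  0.02 ]
side shut_edge 0.97 [241. 264.] [0.601 0.01  0.013]
side oil 0.7 [178. 282.] [ 0.676 -0.23   0.05 ]
side padlock 0.9 [298. 166.] [0.686 0.315 0.042]
top cup_mid 0.79 [206. 372.] [ 0.547 -0.275  0.045]
top cup_mid 0.7 [295. 321.] [ 0.286 -0.129  0.045]
top cup_mid 0.58 [285. 375.] [ 0.319 -0.283  0.045]
top cup_handle 0.88 [233. 371.] [ 0.465 -0.263  0.089]
top cup_handle 0.65 [278. 407.] [ 0.341 -0.363  0.089]
top cup_handle 0.62 [268. 324.] [ 0.363 -0.133  0.089]
top wedge_grip 0.9 [256. 232.] [0.391 0.133 0.02 ]
top wedge_grip 0.67 [219. 280.] [ 0.503 -0.006  0.02 ]
top wedge_grip 0.62 [165. 274.] [0.668 0.017 0.02 ]
top shut_edge 0.72 [176. 283.] [ 0.637 -0.011  0.013]
top shut_edge 0.35 [168. 268.] [0.659 0.035 0.013]
top oil 0.87 [162. 372.] [ 0.677 -0.272  0.05 ]
top padlock 0.65 [146. 190.] [0.713 0.27  0.042]
wrist cup_mid 0.75 [233. 276.] [ 0.547 -0.267  0.045]
wrist cup_handle 0.95 [296. 274.] [ 0.476 -0.257  0.089]
wrist wedge_grip 0.56 [310.  14.] [ 0.504 -0.     0.02 ]
wrist shut_edge 0.88 [230.  16.] [0.594 0.02  0.013]
wrist oil 0.64 [140. 282.] [ 0.657 -0.286  0.05 ]
wrist padlock 0.73 [308.  14.] [ 0.501 -0.015  0.042]
wrist padlock 0.61 [297. 273.] [ 0.484 -0.257  0.042]
```

Cup standing (mid at about (0.55, −0.27)) and the wedge still at (0.503, 0). One numeric check that no barrel lies outside the hopper, then hand in.

```bash
python3 - <<'E'
from h import *
for c in('side','top'):
    s=ctrl.snapshot(c); a=cv2.imread(f'pics/{c}.png'); b=cv2.cvtColor(s['color'],cv2.COLOR_RGB2BGR)
    h=cv2.cvtColor(b,cv2.COLOR_BGR2HSV); h0=cv2.cvtColor(a,cv2.COLOR_BGR2HSV)
    y=lambda h:((h[...,0]>16)&(h[...,0]<32)&(h[...,1]>140)&(h[...,2]>70)).astype('uint8')
    d=(y(h)&(1-cv2.dilate(y(h0),np.ones((5,5)))))
    n,_,st,ce=cv2.connectedComponentsWithStats(d,connectivity=8)
    print(c,[(ce[i].round().tolist(),int(st[i,4])) for i in range(1,n) if st[i,4]>=4])
    w=(cv2.absdiff(a,b).max(2)>60).astype('uint8'); n,_,st,ce=cv2.connectedComponentsWithStats(w,connectivity=8)
    print([(ce[i].round().tolist(),int(st[i,4])) for i in range(1,n) if st[i,4]>=12])
E
```

```text
side [([249.0, 220.0], 20), ([257.0, 221.0], 9)]
[([526.0, 38.0], 3718), ([450.0, 52.0], 242), ([447.0, 82.0], 955), ([479.0, 63.0], 15), ([480.0, 80.0], 41), ([401.0, 92.0], 47), ([493.0, 167.0], 10554), ([393.0, 108.0], 60), ([407.0, 104.0], 150), ([388.0, 109.0], 13), ([383.0, 121.0], 165), ([365.0, 140.0], 824), ([325.0, 167.0], 45), ([311.0, 182.0], 18), ([343.0, 177.0], 18), ([348.0, 184.0], 24), ([377.0, 203.0], 330), ([321.0, 201.0], 50), ([356.0, 208.0], 19), ([499.0, 225.0], 259), ([249.0, 217.0], 30), ([360.0, 218.0], 47), ([271.0, 232.0], 68), ([445.0, 285.0], 1559), ([434.0, 246.0], 21), ([294.0, 249.0], 381), ([509.0, 288.0], 33), ([527.0, 294.0], 13), ([539.0, 367.0], 1943), ([256.0, 324.0], 1206), ([445.0, 341.0], 652)]
top [([288.0, 165.0], 58), ([270.0, 168.0], 106), ([296.0, 164.0], 4), ([296.0, 173.0], 51), ([283.0, 175.0], 55), ([357.0, 250.0], 18)]
[([295.0, 160.0], 16), ([291.0, 167.0], 37), ([271.0, 170.0], 42), ([297.0, 176.0], 17), ([284.0, 178.0], 18), ([288.0, 193.0], 24), ([357.0, 207.0], 72), ([382.0, 202.0], 89), ([262.0, 196.0], 24), ([191.0, 226.0], 517), ([366.0, 206.0], 183), ([281.0, 225.0], 48), ([380.0, 252.0], 2624), ([351.0, 335.0], 5147), ([478.0, 378.0], 14200), ([212.0, 394.0], 2703), ([338.0, 359.0], 16), ([344.0, 399.0], 88), ([291.0, 410.0], 67)]
```

```bash
python3 -c "
from bench import ctrl
print(ctrl.job_done())"
```

```text
the job is handed in; nothing more can be done
None
```

Handed in at about 31 s: the wedge jams the flap shut, the cup is emptied into the hopper and stands upright in its old place; I could make out about five or six barrels in the hopper and saw none outside it, and I viewed 12 pictures, over the limit of 10.

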